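# Load the bit box in the van cubby and lock it with the sliding gate

## Robot

A 6-joint arm with a two-finger parallel gripper is mounted at the origin on the work surface; the furniture and walls round the work are solid. World frame = base frame: x ahead of the robot, y to its left, z up, the work surface at z = 0. Lengths are in mm, angles in rad, forces in N, time in s.
With the tool pointing down it reaches from about 400 to 925 mm from the base axis. Payload 12.5 kg.
Tool frame: the origin (TCP) lies at the very end of the fingers, on their centre line; the grasp point (between the pads) lies 19 mm behind it; z points along the fingers, y is the direction in which the jaws open and shut (so a half turn about z gives the same grasp; the last joint's range is limited). The gripper opens to 95 mm and grips with 3 to 60 N. Pads are 20 mm wide; open, the fingers measure 119 mm over their backs; the gripper's body (75 mm by 180 mm) begins 59 mm behind the grasp point.
Start: joints at [-1.246, 0.491, 1.559, -0, 1.092, -0.106], TCP at [261.023, -567.903, 214.661] pointing down, gripper open.
Joint ranges: [-3.1, 3.1], [-0.84, 2.19], [0.05, 2.79], [-1.13, 4.28], [0.06, 2.93], [-2.69, 2.69]. Speed limits (rad/s): [2.22, 2.22, 2.79, 3.14, 3.14, 3.14].

## Interface

Orientations are given as [roll, pitch, yaw] about the fixed x, y, z axes, in that order (R = Rz(yaw) Ry(pitch) Rx(roll)).
In Python, from cell import env gives the robot as it stands. The module is installed in compiled form; this text tells all that it offers.
- The arm moves only by the tool arm_command, never from a script. Its argument "deltas" is a list that holds one entry, the list of rows, each a list of 5 numbers: the closure, from 0 (fully open) to 1 (shut), then the shift along the world's x, y, z as a fraction of full scale, then the turn about the world's z as a fraction of full scale. In form: [[[grip, dx, dy, dz, twist], ...]]. A call has 1 to 12 rows; each row shifts and turns the pose as measured when the row begins; what a row does not reach is not made up. Full scale, the value 1, is 100 mm for a shift and pi/4 rad for a turn. A row lasts 1/12 s, in which the tool goes at most 41.7 mm and 7.16 degrees, less where a joint would pass 70% of its speed; a pose out of reach is approached as far as the arm can. A call with a number of a shift or a turn outside -1 to 1 is refused whole. A call with a gripper value outside its range is refused whole. The fingers move at their own pace and stop on an object; the grip force is fixed at half the most. Time passes only in rows, so rows that do not move let the fingers close. It gives the time, the measured TCP pose, the force and the opening at its end, in the units of the state.
- env.state(): the state, without advancing time (a new reading comes with each control period).
- env.read_camera(name): name is "side" or "top" or "wrist"; returns a dict with "frame" (400x640x3 uint8, red, green, blue), "fx", "fy", "cx", "cy" (pixels), "R" (3x3) and "t" (3): a world point X has camera coordinates R X + t; the wrist camera has in their place "tool_from_camera" (4x4, takes a point from camera to tool coordinates, whose origin is the TCP and whose axes are the flange's). Camera axes: x right, y down, z forward; pixel columns grow to the right and rows downward; lengths in mm; the calibration is good to about 2 mm. A picture is of the moment at which its call begins: read the wrist's pose just before it. There is no depth.
- env.job_done(): hands the job in, once; it reports no verdict.
The state is a dict: "t": time; "joints": joint angles; "qvel": joint speeds; "tau": joint torques, N m; "eef_pos": TCP position; "tcp_rot": TCP orientation; "ft_force": force on the tool from outside, world axes, zero at the start; "moment": the same for the moment, N m; "opening": opening from 0.0 (shut) to 1.0 (fully open).
Only numpy, scipy, OpenCV 4.12 (cv2) and the standard library are available. Lean on these libraries where they do the work, as an engineer would, in place of code of your own. Each camera call takes 0.05 s, during which the arm holds its last target.

## Task

Get the plywood cubby ready for the van: stand the bit box upright on the floor of its open (left) compartment and let it go, then slide the gate by its wooden grip across in front of the box, all the way to its end stop. Leave the offcut, tape measure, battery and hammer where they lie.

Things in the scene. Friction and masses are not known exactly. Their poses are not given: they have to be found in the camera images.
- cubby: Fixed plywood cubby, open at the front, 205 deep (x) x 340 wide (y) x 250 mm high; origin at the centre of its underside, x into it (away from the robot at yaw 0), y to its left; yaw -0.05 to 0.35 rad. Walls and divider begin at x = -65 mm. Right compartment full (carton of nails behind a low board); the left one, y = -10 to +153 mm, x = -65 to +88 mm, is empty.
- roof_edge (a point): Middle of the front lower edge of the cubby's top board, 235 mm above the bench, at x = -105 mm in the cubby's frame. The board overhangs the gate by 19 mm, so grip and compartment are reached from the front under this edge, with the tool tilted 25 to 45 degrees, its upper end leaning back toward the robot.
- bay (a point): A good place for the middle of the bit box's underside: on the open compartment's floor (18 mm above the bench), at x = -22, y = 67.5 mm in the cubby's frame; axes as the cubby's. The gate's track (lips 10 mm high above the floor) ends 53 mm in front of it (toward -x): the whole box must stand behind the track.
- gate (a joint): Position of the sliding gate on its track, m: 0 = parked at the right (before the full compartment), grows to the left (cubby's +y), 0.14 = end stop at the left, centred across the open compartment. It stays where it is left; about 2.5 N moves it. Starts at 0 to 0.03.
- gate_grip (a point): Middle of the gate's upright wooden grip, 83 mm above the bench; axes as the cubby's. The grip is 24 mm wide along the track (y), 20 mm deep (x) and reaches from 48 to 108 mm above the bench. It stands on the gate bar: 110 mm long (y), 10 mm thick, top 49 mm above the bench, so keep fingertips above that.
- bit_box: The box to load: small closed hard box with rounded edges and a lid seam, 51 (its x) x 76 (its y) x 50 mm high, about 0.2 kg, loose; origin at the centre of its underside. It stands on the open bench at the right, its 76 mm side pointing roughly away from the robot (yaw 1.57 +- 0.4); grip it across the 51 mm.
- offcut: Loose bystander: wooden offcut, 50 x 70 x 44 mm, about the size of the bit box; origin at the centre of its underside. Leave alone.
- tape: Loose bystander: tape measure, 71 x 87 x 36 mm; origin at the centre of its underside. Leave alone.
- battery: Loose bystander: tool battery, 70 x 116 x 61 mm; origin at the centre of its underside. Leave alone.
- hammer: Loose bystander: hammer lying flat, 90 x 262 x 25 mm; origin at the centre of its underside. Leave alone.

How it is judged (in metres and radians):
On the way, in this order (a step that is already met when the one before it is completed fails the run):
1. the bit box stands upright on the floor of the open compartment, released, with the gate still open (x of bit_box in the frame of bay between -0.036 and 0.09 m and y of bit_box in the frame of bay between -0.055 and 0.055 m and z of bit_box in the frame of bay between -0.005 and 0.006 m and angle between bit_box's own z axis and vertical below 0.12 rad and linear speed of bit_box below 0.02 m/s and contact force between the fingers and bit_box below 0.3 N and value of joint gate below 0.09 m), for 0.2 s.
2. the gate has been slid to its end stop (value of joint gate above 0.136 m), for 0.2 s.
At the end, for the whole second after the job is handed in: The bit box stands upright (within 7 degrees) and at rest on the floor of the cubby's open compartment, wholly behind the gate (its middle 36 mm in front of to 90 mm behind the bay point, and within 55 mm sideways), and the gate is within 4 mm of its left end stop (x of bit_box in the frame of bay between -0.036 and 0.09 m and y of bit_box in the frame of bay between -0.055 and 0.055 m and z of bit_box in the frame of bay between -0.005 and 0.006 m and angle between bit_box's own z axis and vertical below 0.12 rad and linear speed of bit_box below 0.02 m/s and value of joint gate above 0.136 m); the robot touches nothing.
It fails at once if the wooden offcut is moved by more than 30 mm (distance of offcut from where it was at the start of the episode above 0.03 m).
It fails at once if the tape measure is moved by more than 30 mm (distance of tape from where it was at the start of the episode above 0.03 m).
It fails at once if the spare battery is moved by more than 30 mm (distance of battery from where it was at the start of the episode above 0.03 m).
It fails at once if the hammer is moved by more than 30 mm (distance of hammer from where it was at the start of the episode above 0.03 m).
It also fails if it takes over 53 s, if anything falls off the work surface, if the arm or the gripper's body presses on something with over 40 N, if the wrist force passes 120 N, or if a joint passes its speed limit or range.

## Working session

There is one attempt and no reset: what is moved stays moved. The work goes in short steps, Python scripts to look and compute and a tool call to move; the robot and the scene stay as the last step left them, time stands still between calls to the robot, and variables do not carry over. Pictures are saved under pics/ and viewed, and the job is handed in when it is done.

Besides the shell and the picture viewer there is one more tool, called after "Emit:" in YAML: its name, and indented under it one key for each argument. arm_command: Moves the arm, as the interface text tells. Its arguments: {"type":"object","properties":{"deltas":{"type":"array","items":{"type":"array","items":{"type":"array","items":{"type":"number","minimum":-1,"maximum":1}}}}},"required":["deltas"]}

```bash
ls; mkdir -p pics; python3 - <<'E'
from cell import env
import cv2
print(env.state())
for n in ["side","top","wrist"]:
    c=env.read_camera(n)
    cv2.imwrite(f"pics/{n}0.png",c["frame"][:,:,::-1])
    print(n,{k:v for k,v in c.items() if k!="frame"})
E
```

```text
pics
{'t': 0.0, 'joints': array([-1.24557429e+00,  4.91582638e-01,  1.55943146e+00,  3.94242824e-06,
        1.09172730e+00, -1.05589816e-01]), 'qvel': array([-0.00151511,  0.00019024, -0.00091067, -0.00147152,  0.00091873,
        0.00110713]), 'tau': array([-2.65246243e-03, -6.12657952e+01, -2.58187222e+01,  6.91902498e-02,
        4.81892901e-02, -1.14704967e-04]), 'eef_pos': array([ 260.95492728, -567.64875356,  214.05361447]), 'tcp_rot': array([-3.14045067e+00, -1.24547685e-04,  4.30809958e-01]), 'ft_force': array([-0.93749297,  0.05340449,  0.51057857]), 'moment': array([ 0.02171874,  0.00854724, -0.02147427]), 'opening': 0.9973061378530745}
side {'fx': 409.613655842806, 'fy': 409.613655842806, 'cx': 322.4146193142479, 'cy': 197.69953613061142, 'R': array([[ 3.93912500e-01, -9.19147856e-01,  4.00357386e-04],
       [-5.42591073e-01, -2.32885841e-01, -8.07068221e-01],
       [ 7.41908263e-01,  3.17697030e-01, -5.90458065e-01]]), 't': array([-132.64933958,  398.82540458,  847.24603275])}
top {'fx': 451.39066756456526, 'fy': 451.39066756456526, 'cx': 325.1203413478491, 'cy': 188.56460905024065, 'R': array([[ 2.65398496e-01, -9.64138624e-01, -5.93841172e-04],
       [-8.71745943e-01, -2.39702359e-01, -4.27319307e-01],
       [ 4.11852703e-01,  1.13927580e-01, -9.04100579e-01]]), 't': array([ -73.41204573,  495.81146291, 1182.8453378 ])}
wrist {'fx': 298.480741546181, 'fy': 298.480741546181, 'cx': 325.1581599757052, 'cy': 197.38983106252198, 'tool_from_camera': array([[ 1.93641316e-04, -9.57762513e-01, -2.87560308e-01,
         8.21853434e+01],
       [ 9.99999892e-01,  3.06898462e-04, -3.48777440e-04,
        -5.34256853e-01],
       [ 4.22297774e-04, -2.87560209e-01,  9.57762469e-01,
        -1.69547604e+02],
       [ 0.00000000e+00,  0.00000000e+00,  0.00000000e+00,
         1.00000000e+00]])}
```

View pics/side0.png

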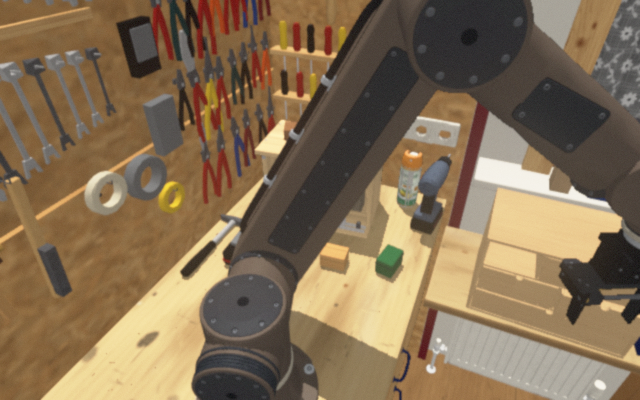

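View pics/top0.png

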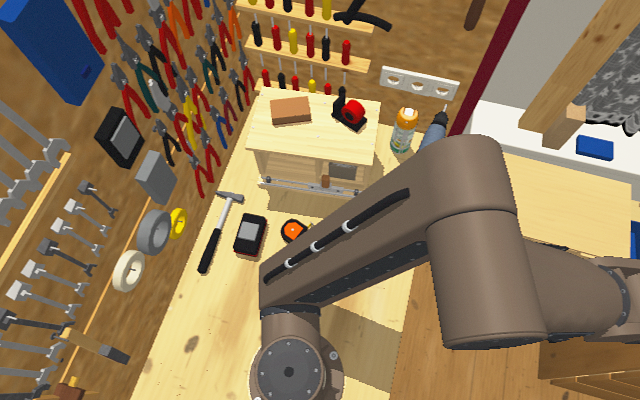

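View pics/wrist0.png

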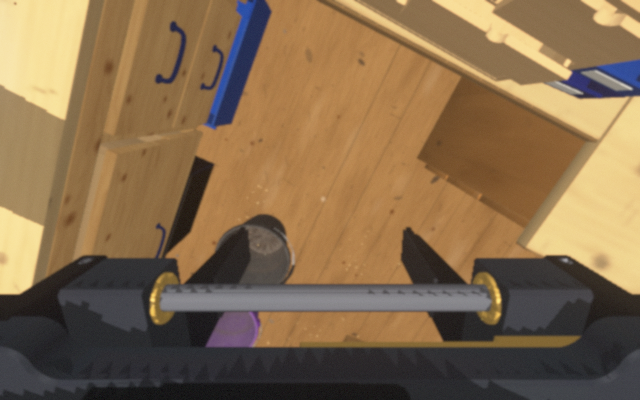

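```bash
cat > h.py <<'E'
from cell import env
import cv2, numpy as np
from scipy.spatial.transform import Rotation as Ro
def Rt(s): return Ro.from_euler('xyz',s['tcp_rot']).as_matrix()
def cam(n):
    s=env.state(); c=env.read_camera(n)
    if n=='wrist':
        T=c['tool_from_camera']; R0=Rt(s)
        Rwc=R0@T[:3,:3]; o=R0@T[:3,3]+s['eef_pos']
        c['R']=Rwc.T; c['t']=-Rwc.T@o
    return c
def pix2z(c,u,v,z):
    d=c['R'].T@np.array([(u-c['cx'])/c['fx'],(v-c['cy'])/c['fy'],1]); o=-c['R'].T@c['t']
    return o+d*(z-o[2])/d[2]
def proj(c,X):
    p=(c['R']@np.asarray(X,float).T).T+c['t']; return np.stack([c['fx']*p[...,0]/p[...,2]+c['cx'],c['fy']*p[...,1]/p[...,2]+c['cy']],-1)
def save(c,name,box=None,scale=1):
    f=c['frame'][:,:,::-1]
    if box: f=f[box[1]:box[3],box[0]:box[2]]
    if scale!=1: f=cv2.resize(f,None,fx=scale,fy=scale,interpolation=cv2.INTER_CUBIC)
    cv2.imwrite('pics/'+name+'.png',f)
def st():
    s=env.state(); print('t',round(s['t'],2),'pos',s['eef_pos'].round(1),'rot',s['tcp_rot'].round(3),'q',s['joints'].round(3),'F',s['ft_force'].round(1),'op',round(s['opening'],3)); 
    R=Rt(s); print('toolz',R[:,2].round(3),'jaw',R[:,1].round(3))
E
python3 - <<'E'
from h import *
c=cam('side')
for n,u,v,z in [('green',390,262,30),('off',335,258,30)]: print(n,pix2z(c,u,v,z).round())
c=cam('top')
for n,u,v,z in [('tape',293,232,30),('bat',251,232,50),('hammerhead',230,196,12),('hamend',203,270,12),('gripgate',325,180,83),('rl',248,146,250),('rr',376,160,250),('cub fl',262,203,0)]: print(n,pix2z(c,u,v,z).round())
save(c,'top1',(150,70,470,310),2.5)
c=cam('side'); save(c,'side1',(200,100,470,300),2.9)
E
```

```text
green [ 437. -155.   30.]
off [393. -13.  30.]
tape [374. 124.  30.]
bat [335. 238.  50.]
hammerhead [440. 350.  12.]
hamend [201. 342.  12.]
gripgate [537.  72.  83.]
rl [500. 273. 250.]
rr [549. -63. 250.]
cub fl [449. 250.   0.]
```

Emit:
arm_command:
  deltas:
    - [[0,0,0,0.4,0],[0,0,0,0.4,0],[0,0,0,0.4,0],[0,0,0,0.4,0],[0,0,0,0.4,0],[0,0,0,0.4,0]]

```text
t: 0.8
eef_pos: [259.2, -562.9, 454.1]
tcp_rot: [-3.122, -0.002, 0.431]
ft_force: [0.6, -0.4, 0.1]
opening: 1.002
```

```bash
python3 - <<'E'
from h import *
st()
c=cam('top');save(c,'top2')
c=cam('side');save(c,'side2')
E
```

```text
t 0.8 pos [ 259.2 -562.9  454.1] rot [-3.122e+00 -2.000e-03  4.310e-01] q [-1.246  0.364  1.149 -0.     1.649 -0.106] F [ 0.6 -0.4  0.1] op 1.002
toolz [-0.006  0.019 -1.   ] jaw [ 0.417 -0.909 -0.02 ]
```

View pics/top2.png

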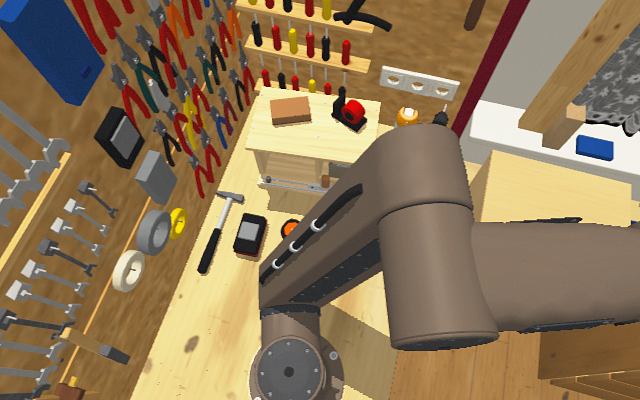

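View pics/side2.png

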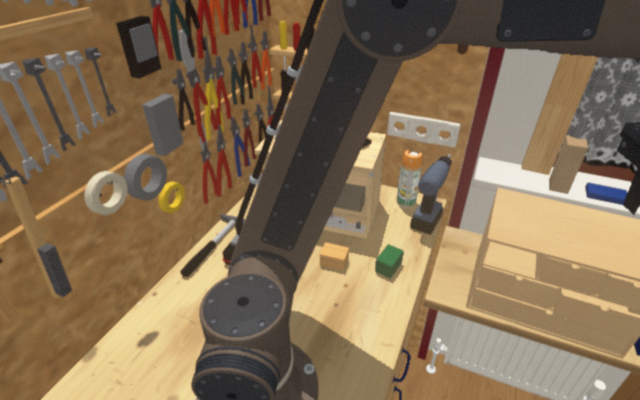

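Emit:
arm_command:
  deltas:
    - [[0,0,0,0.4,-0.1],[0,0,0,0.4,-0.035],[0,0,0,0.4,0],[0,0,0,0.4,0],[0,0,0,0.4,0],[0,0,0,0.4,0]]

```text
t: 1.4
eef_pos: [258.6, -560.6, 676.8]
tcp_rot: [-3.12, -0.001, 0.319]
ft_force: [0.8, -0.5, 0.8]
opening: 1.0
```

```bash
python3 - <<'E'
from h import *
st()
c=cam('wrist');save(c,'w3')
c=cam('side');save(c,'side3')
E
```

```text
t 1.4 pos [ 258.6 -560.6  676.8] rot [-3.12e+00 -1.00e-03  3.19e-01] q [-1.246e+00  4.990e-01  3.580e-01  2.000e-03  2.306e+00  6.000e-03] F [ 0.8 -0.5  0.8] op 1.0
toolz [-0.006  0.021 -1.   ] jaw [ 0.314 -0.949 -0.021]
```

View pics/w3.png

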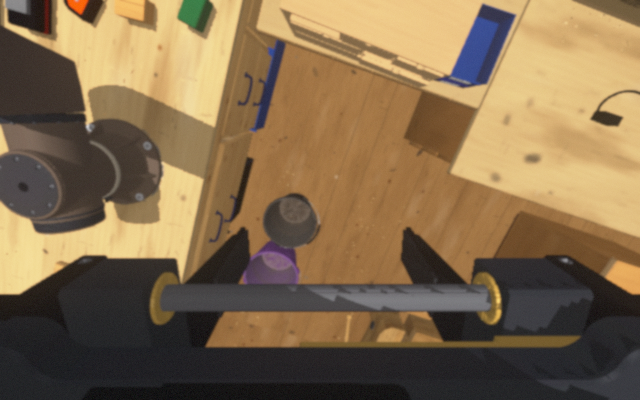

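View pics/side3.png

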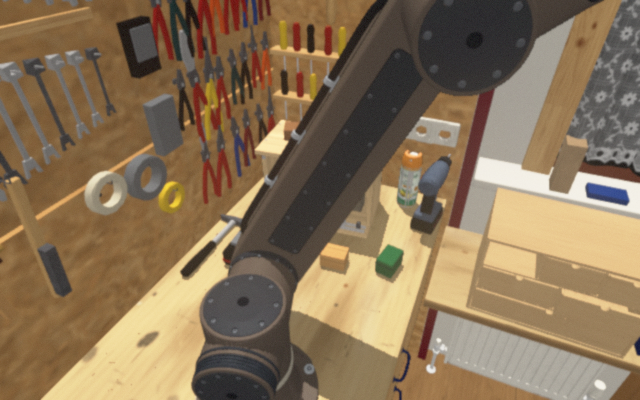

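Emit:
arm_command:
  deltas:
    - [[0,0,0,0.02,0.159],[0,0,0,0,0.159],[0,0,0,0,0.159],[0,0,0,0,0.159],[0,0,0,0,0.159],[0,0,0,0,0.159],[0,0,0,0,0.159],[0,0,0,0,0.159],[0,0,0,0,0.159],[0,0,0,0,0.159],[0,0,0,0,0.159],[0,0,0,0,0.159]]

```text
t: 2.5
eef_pos: [260.4, -566.9, 668.1]
tcp_rot: [-3.118, -0.014, 1.823]
ft_force: [-0.5, 0.1, -0.6]
opening: 1.0
```

```bash
python3 - <<'E'
from h import *
st()
E
```

```text
t 2.5 pos [ 260.4 -566.9  668.1] rot [-3.118 -0.014  1.823] q [-1.236  0.498  0.385 -0.03   2.274 -1.507] F [-0.5  0.1 -0.6] op 1.0
toolz [-0.027  0.008 -1.   ] jaw [ 0.968  0.25  -0.024]
```

Now probe the reach limit radially outward, small steps, to see whether tilt appears.

Emit:
arm_command:
  deltas:
    - [[0,0.05,-0.15,0.1,0.05],[0,0.05,-0.15,0.1,0],[0,0.05,-0.15,0.1,0],[0,0.05,-0.15,0.1,0],[0,0.05,-0.15,0.1,0],[0,0.05,-0.15,0.1,0]]

```text
t: 3.0
eef_pos: [271.3, -615.4, 661.8]
tcp_rot: [-3.12, -0.007, 1.869]
ft_force: [-0.0, 0.5, 0.4]
opening: 0.999
```

```bash
python3 - <<'E'
from h import *
st()
E
```

```text
t 3.0 pos [ 271.3 -615.4  661.8] rot [-3.12  -0.007  1.869] q [-1.245  0.676  0.049 -0.032  2.424 -1.567] F [-0.   0.5  0.4] op 0.999
toolz [-0.022  0.    -1.   ] jaw [ 0.956  0.293 -0.021]
```

Emit:
arm_command:
  deltas:
    - [[0,0.13,-0.38,0.2,0],[0,0.13,-0.38,0.2,0],[0,0.13,-0.38,0.2,0],[0,0.13,-0.38,0.2,0]]

```text
t: 3.33
eef_pos: [279.9, -666.3, 639.7]
tcp_rot: [-3.128, 0.087, 1.869]
ft_force: [-0.3, -0.9, 0.1]
opening: 1.001
```

```bash
python3 - <<'E'
from h import *
st()
E
```

```text
t 3.33 pos [ 279.9 -666.3  639.7] rot [-3.128  0.087  1.869] q [-1.259  0.71   0.049 -0.02   2.296 -1.57 ] F [-0.3 -0.9  0.1] op 1.001
toolz [ 0.012 -0.087 -0.996] jaw [ 0.956  0.293 -0.014]
```

Emit:
arm_command:
  deltas:
    - [[0,0.1,-0.3,0.27,0],[0,0.1,-0.3,0.27,0],[0,0.1,-0.3,0.27,0],[0,0.1,-0.3,0.27,0],[0,0.1,-0.3,0.27,0]]

```text
t: 3.75
eef_pos: [279.8, -698.9, 647.0]
tcp_rot: [-3.137, 0.208, 1.869]
ft_force: [0.2, -0.3, -0.9]
opening: 1.001
```

```bash
python3 - <<'E'
from h import *
st()
E
```

```text
t 3.75 pos [ 279.8 -698.9  647. ] rot [-3.137  0.208  1.869] q [-1.276  0.706  0.048 -0.005  2.179 -1.578] F [ 0.2 -0.3 -0.9] op 1.001
toolz [ 0.056 -0.199 -0.978] jaw [ 0.956  0.293 -0.005]
```

```bash
cat > kin.py <<'E'
import numpy as np
from scipy.spatial.transform import Rotation as Ro
from scipy.optimize import least_squares
D=[((-1.2456,.4916,1.5594,0,1.0917,-.1056),(260.95,-567.65,214.05)),
((-1.246,.364,1.149,0,1.649,-.106),(259.2,-562.9,454.1)),
((-1.246,.499,.358,.002,2.306,.006),(258.6,-560.6,676.8)),
((-1.236,.498,.385,-.03,2.274,-1.507),(260.4,-566.9,668.1)),
((-1.245,.676,.049,-.032,2.424,-1.567),(271.3,-615.4,661.8)),
((-1.259,.71,.049,-.02,2.296,-1.57),(279.9,-666.3,639.7)),
((-1.276,.706,.048,-.005,2.179,-1.578),(279.8,-698.9,647.0))]
def fk(q,P):
    a0,d,z0,L1,L2,L3=P
    R1=Ro.from_euler('z',q[0]); R2=R1*Ro.from_euler('y',q[1]); R3=R2*Ro.from_euler('y',q[2])
    Rw=R3*Ro.from_euler('z',q[3])*Ro.from_euler('y',q[4]); Rt=Rw*Ro.from_euler('z',q[5])
    p=R1.apply([a0,d,z0])+R2.apply([0,0,L1])+R3.apply([0,0,L2])
    w=p.copy(); p=p+Rw.apply([0,0,L3])
    return p,Rt.as_matrix()*1.0,w
def fit(D):
    f=lambda P:np.concatenate([fk(q,P)[0]-p for q,p in D]+[(np.array(P)-[0,60,280,430,420,250])*.003])
    r=least_squares(f,[0,60,280,430,420,250]); return r.x,r.fun
P,res=fit(D)
if __name__=='__main__':
    print(P.round(1)); print(res[:-6].reshape(-1,3).round(1))
    # tool yaw offset check: jaw at P6
    print(fk(D[-1][0],P)[1].round(3))
E
python3 kin.py
```

```text
[-27.   66.1 128.8 656.7 421.4 300.8]
[[ 11.4 -33.2  -1.8]
 [  1.8  -4.8  12. ]
 [ -4.2  13.9   3.8]
 [ -4.8  12.6   4.5]
 [ -3.1   8.4  -6. ]
 [ -1.3   2.8  -6.8]
 [  0.2   0.3  -5.6]]
[[-0.956 -0.288  0.056]
 [-0.294  0.935 -0.199]
 [ 0.005 -0.207 -0.978]]
```

```bash
sed -i 's/a0,d,z0,L1,L2,L3=P/a0,d,z0,L1,L2,L3,ex,ux=P/; s/apply(\[0,0,L2\])/apply([ex,0,L2])/; s/apply(\[0,0,L1\])/apply([ux,0,L1])/; s/430,420,250\]/430,420,250,0,0]/g; s/\[:-6\]/[:-8]/' kin.py; python3 kin.py
```

```text
[ -0.7  65.9 198.3 586.8 411.1 273.1  43.1   0.7]
[[-0.  -0.   0. ]
 [-0.1 -0.  -0. ]
 [ 0.1 -0.  -0.1]
 [-0.   0.   0.1]
 [ 0.1  0.1 -0.1]
 [-0.1 -0.2 -0.3]
 [ 0.1  0.1  0.4]]
[[-0.956 -0.288  0.056]
 [-0.294  0.935 -0.199]
 [ 0.005 -0.207 -0.978]]
```

```bash
cat >> kin.py <<'E'
LO=np.array([-3.1,-.84,.05,-1.13,.06,-2.69]);HI=np.array([3.1,2.19,2.79,4.28,2.93,2.69])
def Rtool(az,tilt,camback=True):
    # tool z: forward-down at azimuth az
    z=np.array([np.sin(tilt)*np.cos(az),np.sin(tilt)*np.sin(az),-np.cos(tilt)])
    y=np.array([np.sin(az),-np.cos(az),0])*(-1 if camback else 1)
    return np.stack([np.cross(y,z),y,z],1)
def fkt(q):
    p,R,w=fk(q,P); return p,np.stack([R[:,1],-R[:,0],R[:,2]],1),w
def ik(p,R):
    best=None
    for q0 in [(0,.3,1.8,0,1,-1.5),(0,.5,1.5,0,1.2,1.5),(.3,0,2,.5,1,-1.5),(0,.5,2,0,.5,-2)]:
        f=lambda q:np.concatenate([(fkt(q)[0]-p)/100,(fkt(q)[1]-R).ravel()])
        r=least_squares(f,np.clip(q0,LO+.001,HI-.001),bounds=(LO,HI))
        if best is None or r.cost<best.cost: best=r
    return best.x,best.cost
E
python3 - <<'E'
from kin import *
for t in (35,42,45):
  for p,az in [((593,184,28),.145),((560,150,70),.145),((537,72,70),.145),((437,-155,15),0)]:
   for cb in (1,0):
    q,c=ik(np.array(p,float),Rtool(az,np.radians(t),cb)); print(t,p,cb,q.round(2),round(c,4),fkt(q)[2].round())
E
```

```text
35 (593, 184, 28) 1 [0.21 0.68 2.13 3.28 0.28 1.49] 0.0 [438. 161. 252.]
35 (593, 184, 28) 0 [ 0.21  0.68  2.13  3.28  0.28 -1.65] 0.0 [438. 161. 252.]
35 (560, 150, 70) 1 [0.15 0.57 2.21 3.15 0.25 1.57] 0.0 [405. 127. 294.]
35 (560, 150, 70) 0 [ 0.15  0.57  2.21  3.15  0.25 -1.58] 0.0 [405. 127. 294.]
35 (537, 72, 70) 1 [-0.04  0.54  2.31  2.8   0.33  1.74] 0.0 [382.  49. 294.]
35 (537, 72, 70) 0 [-0.04  0.54  2.31  2.8   0.33 -1.41] 0.0 [382.  49. 294.]
35 (437, -155, 15) 1 [-0.5   0.56  2.27  0.67  0.06 -2.69] 0.1482 [ 379. -131.  289.]
35 (437, -155, 15) 0 [-0.71  0.7   2.49  2.47  0.65 -1.63] 0.0 [ 280. -155.  239.]
42 (593, 184, 28) 1 [0.22 0.71 2.2  3.24 0.5  1.54] 0.0 [412. 158. 231.]
42 (593, 184, 28) 0 [ 0.22  0.71  2.2   3.24  0.5  -1.6 ] 0.0 [412. 158. 231.]
42 (560, 150, 70) 1 [0.15 0.6  2.29 3.15 0.48 1.57] 0.0 [379. 124. 273.]
42 (560, 150, 70) 0 [ 0.15  0.6   2.29  3.15  0.48 -1.57] 0.0 [379. 124. 273.]
42 (537, 72, 70) 1 [-0.06  0.59  2.38  2.89  0.57  1.63] 0.0 [356.  46. 273.]
42 (537, 72, 70) 0 [-0.06  0.59  2.38  2.89  0.57 -1.51] 0.0 [356.  46. 273.]
42 (437, -155, 15) 1 [-0.5   0.56  2.27  0.68  0.06 -2.69] 0.2481 [ 379. -130.  292.]
42 (437, -155, 15) 0 [-0.77  0.79  2.56  2.5   0.89 -1.75] 0.0 [ 254. -155.  218.]
45 (593, 184, 28) 1 [0.22 0.74 2.22 3.23 0.6  1.55] 0.0 [402. 156. 221.]
45 (593, 184, 28) 0 [ 0.22  0.74  2.22  3.23  0.6  -1.59] 0.0 [402. 156. 221.]
45 (560, 150, 70) 1 [0.15 0.62 2.32 3.15 0.58 1.57] 0.0 [369. 122. 263.]
45 (560, 150, 70) 0 [ 0.15  0.62  2.32  3.15  0.58 -1.57] 0.0 [369. 122. 263.]
45 (537, 72, 70) 1 [-0.06  0.62  2.41  2.91  0.68  1.61] 0.0 [346.  44. 263.]
45 (537, 72, 70) 0 [-0.06  0.62  2.41  2.91  0.68 -1.53] 0.0 [346.  44. 263.]
45 (437, -155, 15) 1 [-0.5   0.55  2.27  0.69  0.06 -2.69] 0.2986 [ 379. -130.  293.]
45 (437, -155, 15) 0 [-0.8   0.83  2.58  2.49  0.99 -1.8 ] 0.0 [ 244. -155.  208.]
```

Emit:
arm_command:
  deltas:
    - [[0,0.11,-0.35,0.2,0],[0,0.11,-0.35,0.2,0],[0,0.11,-0.35,0.2,0],[0,0.11,-0.35,0.2,0],[0,0.11,-0.35,0.2,0],[0,0.11,-0.35,0.2,0],[0,0.11,-0.35,0.2,0],[0,0.11,-0.35,0.2,0]]

```text
t: 4.42
eef_pos: [294.4, -794.1, 621.5]
tcp_rot: [3.135, 0.412, 1.869]
ft_force: [-0.3, -0.0, 0.7]
opening: 0.999
```

```bash
python3 - <<'E'
from h import *
st()
E
```

```text
t 4.42 pos [ 294.4 -794.1  621.5] rot [3.135 0.412 1.869] q [-1.299  0.766  0.048  0.018  1.916 -1.589] F [-0.3 -0.   0.7] op 0.999
toolz [ 0.124 -0.381 -0.916] jaw [0.955 0.296 0.006]
```

Emit:
arm_command:
  deltas:
    - [[0,0.12,-0.33,0.23,0],[0,0.12,-0.33,0.23,0],[0,0.12,-0.33,0.23,0],[0,0.12,-0.33,0.23,0],[0,0.12,-0.33,0.23,0],[0,0.12,-0.33,0.23,0],[0,0.12,-0.33,0.23,0],[0,0.12,-0.33,0.23,0],[0,0.12,-0.33,0.23,0],[0,0.12,-0.33,0.23,0]]

```text
t: 5.25
eef_pos: [321.6, -880.3, 627.3]
tcp_rot: [3.119, 0.681, 1.863]
ft_force: [0.2, -0.3, -0.7]
opening: 1.0
```

```bash
python3 - <<'E'
from h import *
st()
E
```

```text
t 5.25 pos [ 321.6 -880.3  627.3] rot [3.119 0.681 1.863] q [-1.302  0.808  0.048  0.037  1.605 -1.588] F [ 0.2 -0.3 -0.7] op 1.0
toolz [ 0.203 -0.596 -0.777] jaw [0.953 0.302 0.017]
```

Emit:
arm_command:
  deltas:
    - [[0,0.12,-0.33,0.23,0],[0,0.12,-0.33,0.23,0]]

```text
t: 5.42
eef_pos: [326.8, -896.1, 630.5]
tcp_rot: [3.115, 0.735, 1.861]
ft_force: [0.1, -0.1, 0.2]
opening: 0.998
```

```bash
cat > sim.py <<'E'
from kin import *
def step(q,dp,tw):
    # ideal controller
    p,R,_=fkt(q); p2=p+np.array(dp)*100; R2=Ro.from_euler('z',tw*np.pi/4).as_matrix()@R
    f=lambda x:np.concatenate([(fkt(x)[0]-p2)/100,(fkt(x)[1]-R2).ravel(),(x-q)*1e-3])
    r=least_squares(f,np.clip(q,LO+1e-4,HI-1e-4),bounds=(LO,HI)); return r.x
E
python3 - <<'E'
from h import *; st()
from sim import *
q=env.state()['joints']; p,R,w=fkt(q); print(p.round(1),w.round(),R[:,2].round(3),R[:,1].round(3))
def run(q,rows,show=3):
    for i,(a,b) in enumerate(rows):
        q2=step(q,a,b); v=np.abs(q2-q)*12; 
        if i%show==show-1 or i==len(rows)-1:
            p,R,w=fkt(q2); print(i,q2.round(2),'p',p.round(),'w',w.round(),'tz',R[:,2].round(2),'v',v.round(1))
        q=q2
    return q
print('retract'); q=run(q,[((-.1,.33,-.1),-.157)]*8)
print('twist'); q=run(q,[((0,0,0),-.157)]*22)
E
```

```text
t 5.42 pos [ 326.8 -896.1  630.5] rot [3.115 0.735 1.861] q [-1.302  0.817  0.048  0.041  1.542 -1.588] F [ 0.1 -0.1  0.2] op 0.998
toolz [ 0.217 -0.635 -0.741] jaw [0.953 0.303 0.019]
[ 327.  -896.8  630.8] [ 268. -723.  833.] [ 0.217 -0.635 -0.741] [0.953 0.303 0.019]
retract
2 [-1.21  0.5   0.75 -0.29  1.21 -1.13] p [ 297. -798.  601.] w [ 304. -615.  803.] tz [-0.03 -0.67 -0.74] v [0.4 0.8 1.6 1.3 0.4 2. ]
5 [-1.11  0.37  1.02 -0.57  1.27 -0.63] p [ 267. -699.  571.] w [ 340. -531.  773.] tz [-0.27 -0.62 -0.74] v [0.4 0.4 0.9 1.  0.5 1.9]
7 [-1.05  0.33  1.14 -0.68  1.39 -0.33] p [ 247. -633.  551.] w [ 359. -488.  753.] tz [-0.41 -0.53 -0.74] v [0.3 0.3 0.7 0.6 0.8 1.7]
twist
2 [-1.02  0.45  0.95 -0.74  1.7  -0.09] p [ 247. -633.  551.] w [ 404. -538.  753.] tz [-0.57 -0.35 -0.74] v [0.  0.5 0.8 0.2 1.2 0.9]
5 [-1.04  0.59  0.71 -0.77  2.01  0.11] p [ 247. -633.  551.] w [ 428. -601.  753.] tz [-0.66 -0.12 -0.74] v [0.1 0.6 1.  0.1 1.2 0.7]
8 [-1.09  0.74  0.43 -0.79  2.32  0.26] p [ 247. -633.  551.] w [ 427. -668.  753.] tz [-0.66  0.13 -0.74] v [0.2 0.6 1.2 0.1 1.3 0.5]
11 [-1.15  0.92  0.05 -0.9   2.64  0.31] p [ 246. -632.  550.] w [ 402. -727.  753.] tz [-0.57  0.35 -0.74] v [0.2 0.7 1.6 0.6 1.2 0. ]
14 [-1.21  0.92  0.05 -0.66  2.75  0.77] p [ 241. -621.  542.] w [ 358. -750.  753.] tz [-0.43  0.47 -0.77] v [0.3 0.  0.  1.2 0.4 2.1]
17 [-1.28  0.92  0.05 -0.18  2.83  1.44] p [ 239. -617.  539.] w [ 302. -773.  754.] tz [-0.23  0.57 -0.79] v [0.3 0.  0.  2.2 0.2 3. ]
20 [-1.35  0.86  0.18  0.33  2.74  2.15] p [ 239. -617.  539.] w [ 241. -785.  754.] tz [-0.01  0.62 -0.79] v [0.3 0.4 0.8 1.6 0.7 2.3]
21 [-1.38  0.82  0.26  0.42  2.67  2.31] p [ 239. -617.  539.] w [ 221. -784.  754.] tz [ 0.07  0.61 -0.79] v [0.3 0.4 0.9 1.1 0.8 1.9]
```

```bash
cat > plan.py <<'E'
from sim import *
L3=P[5]
def plan(q,keys,show=3,pr=True):
    # keys: list of (rows, wrist_target, lean_total_twist_target rad) ; rows rounded
    p,R,w=fkt(q); tw=0; out=[]; R0=R.copy(); wcur=w.copy(); worst=np.zeros(6)
    pc=p.copy()
    for n,wt,tt in keys:
        w0=wcur.copy(); t0=tw
        for i in range(1,n+1):
            wn=w0+(np.array(wt)-w0)*i/n; tn=t0+(tt-t0)*i/n
            Rn=Ro.from_euler('z',tn).as_matrix()@R0; pn=wn+L3*Rn[:,2]
            row=np.append(np.round((pn-pc)/100,2),round((tn-tw)/(np.pi/4),3))
            q2=step(q,row[:3],row[3]); v=np.abs(q2-q)*12; worst=np.maximum(worst,v)
            q=q2; pc=pc+row[:3]*100; tw+=row[3]*np.pi/4; out.append([0]+row.tolist())
            if pr and len(out)%show==0:
                pp,RR,ww=fkt(q); print(len(out),q.round(2),'p',pp.round(),'w',ww.round(),'tz',RR[:,2].round(2),'v',v.round(1))
        wcur=np.array(wt,float)
    print('worst v',worst.round(2)); return q,out
E
python3 - <<'E'
from plan import *
from h import env
q=env.state()['joints']
q,o=plan(q,[(14,(190,-520,650),-1.7),(16,(160,-400,430),-3.6),(12,(220,-300,380),-5.04)])
E
```

```text
3 [-1.31  0.58  0.63 -0.21  1.23 -1.25] p [ 245. -863.  592.] w [ 251. -680.  794.] tz [-0.02 -0.67 -0.74] v [0.  0.6 1.5 1.  0.7 1.5]
6 [-1.32  0.46  0.93 -0.46  1.17 -0.83] p [ 163. -805.  552.] w [ 234. -636.  754.] tz [-0.26 -0.62 -0.74] v [0.  0.4 1.1 1.  0.1 1.7]
9 [-1.32  0.38  1.16 -0.65  1.23 -0.43] p [  91. -725.  513.] w [ 218. -592.  715.] tz [-0.46 -0.49 -0.74] v [0.  0.3 0.9 0.6 0.4 1.6]
12 [-1.33  0.3   1.36 -0.74  1.36 -0.06] p [  35. -628.  474.] w [ 201. -549.  676.] tz [-0.61 -0.29 -0.74] v [0.1 0.3 0.8 0.2 0.5 1.4]
15 [-1.34  0.26  1.53 -0.73  1.51  0.28] p [   5. -528.  434.] w [ 188. -513.  636.] tz [-0.67 -0.05 -0.74] v [0.  0.1 0.5 0.2 0.6 1.3]
18 [-1.34  0.25  1.65 -0.63  1.64  0.62] p [   6. -440.  393.] w [ 182. -490.  595.] tz [-0.65  0.18 -0.74] v [0.  0.  0.5 0.5 0.5 1.4]
21 [-1.34  0.24  1.76 -0.46  1.72  0.96] p [  29. -360.  352.] w [ 177. -468.  554.] tz [-0.54  0.4  -0.74] v [0.  0.  0.4 0.8 0.2 1.4]
24 [-1.34  0.25  1.88 -0.24  1.71  1.3 ] p [  70. -292.  310.] w [ 171. -445.  512.] tz [-0.37  0.56 -0.74] v [0.  0.  0.5 0.9 0.1 1.3]
27 [-1.34  0.27  1.98  0.    1.63  1.6 ] p [ 124. -244.  269.] w [ 165. -422.  471.] tz [-0.15  0.65 -0.74] v [0.  0.1 0.4 1.  0.5 1.1]
30 [-1.34  0.3   2.08  0.24  1.46  1.84] p [ 184. -218.  228.] w [ 160. -400.  430.] tz [ 0.09  0.67 -0.74] v [0.  0.2 0.4 1.  0.7 0.9]
33 [-1.29  0.3   2.13  0.5   1.32  2.08] p [ 261. -213.  215.] w [ 175. -375.  417.] tz [ 0.32  0.59 -0.74] v [0.2 0.  0.2 1.  0.7 0.9]
36 [-1.24  0.31  2.18  0.76  1.12  2.27] p [ 328. -229.  203.] w [ 190. -350.  405.] tz [ 0.5   0.44 -0.74] v [0.2 0.  0.2 1.  0.8 0.7]
39 [-1.18  0.32  2.23  1.03  0.9   2.4 ] p [ 376. -260.  190.] w [ 205. -325.  392.] tz [ 0.63  0.24 -0.74] v [0.3 0.  0.2 1.1 0.9 0.4]
42 [-1.12  0.33  2.27  1.35  0.67  2.46] p [ 403. -300.  178.] w [ 220. -300.  380.] tz [ 0.67  0.   -0.74] v [0.2 0.1 0.2 1.4 0.9 0.1]
worst v [0.26 1.42 3.46 1.38 2.03 1.69]
```

```bash
python3 - <<'E'
from plan import *
from h import env
q=env.state()['joints']
q,o=plan(q,[(2,(266,-714,826),-.2),(13,(190,-520,650),-1.8),(16,(160,-400,430),-3.7)],6)
import json
for k in range(0,12,12): print(json.dumps(o[k:k+12]))
E
```

```text
6 [-1.31  0.51  0.81 -0.43  1.22 -0.9 ] p [ 177. -826.  570.] w [ 242. -654.  772.] tz [-0.24 -0.63 -0.74] v [0.  0.5 1.2 1.  0.2 1.6]
12 [-1.33  0.33  1.29 -0.73  1.38 -0.11] p [  44. -648.  488.] w [ 208. -565.  690.] tz [-0.6  -0.3  -0.74] v [0.  0.3 0.8 0.3 0.5 1.5]
18 [-1.34  0.25  1.61 -0.64  1.66  0.58] p [   7. -451.  407.] w [ 184. -497.  609.] tz [-0.65  0.17 -0.74] v [0.  0.1 0.5 0.5 0.5 1.3]
24 [-1.34  0.25  1.84 -0.25  1.75  1.27] p [  69. -302.  324.] w [ 173. -453.  526.] tz [-0.38  0.55 -0.74] v [0.  0.  0.5 0.9 0.1 1.4]
30 [-1.34  0.29  2.05  0.22  1.51  1.84] p [ 182. -226.  242.] w [ 162. -408.  444.] tz [ 0.07  0.67 -0.74] v [0.  0.1 0.4 0.9 0.7 0.9]
worst v [0.05 0.97 2.38 1.03 1.23 1.67]
[[0, -0.18, -0.0, -0.04, -0.127], [0, -0.19, 0.01, -0.03, -0.128], [0, -0.29, 0.13, -0.14, -0.157], [0, -0.28, 0.17, -0.13, -0.156], [0, -0.28, 0.19, -0.14, -0.157], [0, -0.28, 0.21, -0.13, -0.157], [0, -0.26, 0.24, -0.14, -0.156], [0, -0.25, 0.27, -0.13, -0.157], [0, -0.23, 0.29, -0.14, -0.157], [0, -0.22, 0.31, -0.14, -0.156], [0, -0.2, 0.33, -0.13, -0.157], [0, -0.17, 0.34, -0.14, -0.157]]
```

Emit:
arm_command:
  deltas:
    - [[0,-0.18,0,-0.04,-0.13],[0,-0.19,0.01,-0.03,-0.13],[0,-0.29,0.13,-0.14,-0.157],[0,-0.28,0.17,-0.13,-0.157],[0,-0.28,0.19,-0.14,-0.157],[0,-0.28,0.21,-0.13,-0.157],[0,-0.26,0.24,-0.14,-0.157],[0,-0.25,0.27,-0.13,-0.157],[0,-0.23,0.29,-0.14,-0.157],[0,-0.22,0.31,-0.14,-0.157],[0,-0.2,0.33,-0.13,-0.157],[0,-0.17,0.34,-0.14,-0.157]]

```text
t: 6.42
eef_pos: [39.5, -643.6, 491.0]
tcp_rot: [3.093, 0.76, 0.412]
ft_force: [0.1, -0.3, -0.3]
opening: 1.0
```

```bash
python3 - <<'E'
from plan import *
from h import env,st
st()
q=env.state()['joints']
T=-5.04+0; az=np.arctan2(*fkt(q)[1][:2,2][::-1]); print('lean az',az,'wrist',fkt(q)[2].round())
tot=-(az%(2*np.pi)); print(tot)
q,o=plan(q,[(14,(160,-400,430),tot+1.3),(12,(220,-300,380),tot)],6)
import json
print(json.dumps(o[:12]))
E
```

```text
t 6.42 pos [  39.5 -643.6  491. ] rot [3.093 0.76  0.412] q [-1.328  0.315  1.313 -0.754  1.365 -0.084] F [ 0.1 -0.3 -0.3] op 1.0
toolz [-0.611 -0.319 -0.724] jaw [ 0.43  -0.902  0.035]
lean az -2.6601181576740203 wrist [ 206. -557.  689.]
-3.623067149505566
6 [-1.33  0.26  1.68 -0.54  1.75  0.85] p [  22. -397.  380.] w [ 186. -490.  578.] tz [-0.6   0.34 -0.72] v [0.  0.1 0.7 1.  0.5 1.9]
12 [-1.34  0.28  1.99  0.12  1.63  1.75] p [ 155. -234.  269.] w [ 166. -422.  467.] tz [-0.04  0.69 -0.72] v [0.  0.1 0.6 1.3 0.8 1.5]
18 [-1.28  0.3   2.15  0.66  1.24  2.22] p [ 302. -223.  215.] w [ 180. -366.  413.] tz [ 0.45  0.53 -0.72] v [0.2 0.  0.2 1.  0.7 0.7]
24 [-1.16  0.32  2.24  1.17  0.83  2.45] p [ 394. -276.  190.] w [ 210. -317.  388.] tz [ 0.67  0.15 -0.72] v [0.2 0.  0.2 1.1 0.9 0.2]
worst v [0.26 0.17 0.8  1.39 1.08 1.96]
[[0, -0.15, 0.4, -0.19, -0.211], [0, -0.11, 0.42, -0.18, -0.212], [0, -0.05, 0.42, -0.19, -0.211], [0, -0.0, 0.42, -0.18, -0.211], [0, 0.05, 0.41, -0.19, -0.211], [0, 0.09, 0.4, -0.18, -0.212], [0, 0.15, 0.37, -0.19, -0.211], [0, 0.18, 0.34, -0.18, -0.211], [0, 0.22, 0.3, -0.19, -0.211], [0, 0.24, 0.25, -0.18, -0.212], [0, 0.27, 0.21, -0.19, -0.211], [0, 0.27, 0.16, -0.18, -0.211]]
```

```bash
python3 - <<'E'
from plan import *
from h import env,st
q=env.state()['joints']
az=np.arctan2(*fkt(q)[1][:2,2][::-1]); tot=-(az%(2*np.pi))
q,o=plan(q,[(19,(165,-400,450),tot+1.3),(12,(220,-300,380),tot)],6)
import json
print(json.dumps(o[:12]));print(json.dumps(o[12:24]))
E
```

```text
6 [-1.33  0.27  1.58 -0.66  1.69  0.6 ] p [  11. -460.  415.] w [ 193. -507.  613.] tz [-0.67  0.17 -0.72] v [0.  0.1 0.5 0.5 0.6 1.4]
12 [-1.33  0.25  1.81 -0.24  1.81  1.31] p [  76. -301.  340.] w [ 180. -458.  538.] tz [-0.38  0.57 -0.72] v [0.  0.  0.5 1.  0.1 1.4]
18 [-1.33  0.27  2.02  0.26  1.58  1.91] p [ 195. -222.  264.] w [ 167. -408.  462.] tz [ 0.1   0.68 -0.72] v [0.  0.1 0.4 1.  0.7 1. ]
24 [-1.25  0.28  2.15  0.73  1.2   2.31] p [ 325. -229.  223.] w [ 188. -358.  421.] tz [ 0.5   0.47 -0.72] v [0.2 0.  0.2 0.9 0.8 0.7]
30 [-1.14  0.32  2.25  1.26  0.75  2.47] p [ 403. -288.  188.] w [ 216. -308.  386.] tz [ 0.69  0.07 -0.72] v [0.2 0.1 0.2 1.2 0.9 0.1]
worst v [0.25 0.13 0.56 1.4  0.92 1.46]
[[0, -0.12, 0.29, -0.13, -0.156], [0, -0.08, 0.31, -0.12, -0.155], [0, -0.07, 0.3, -0.13, -0.156], [0, -0.03, 0.32, -0.12, -0.156], [0, -0.01, 0.31, -0.13, -0.155], [0, 0.03, 0.31, -0.13, -0.156], [0, 0.05, 0.3, -0.12, -0.156], [0, 0.07, 0.29, -0.13, -0.155], [0, 0.1, 0.28, -0.12, -0.156], [0, 0.13, 0.26, -0.13, -0.156], [0, 0.14, 0.24, -0.12, -0.155], [0, 0.16, 0.22, -0.13, -0.156]]
[[0, 0.18, 0.2, -0.13, -0.156], [0, 0.19, 0.17, -0.12, -0.155], [0, 0.2, 0.15, -0.13, -0.156], [0, 0.21, 0.12, -0.12, -0.156], [0, 0.2, 0.09, -0.13, -0.155], [0, 0.21, 0.06, -0.13, -0.156], [0, 0.21, 0.03, -0.12, -0.156], [0, 0.23, 0.02, -0.06, -0.138], [0, 0.24, 0.0, -0.06, -0.138], [0, 0.22, -0.02, -0.06, -0.138], [0, 0.2, -0.04, -0.06, -0.138], [0, 0.2, -0.06, -0.05, -0.138]]
```

Emit:
arm_command:
  deltas:
    - [[0,-0.12,0.29,-0.13,-0.156],[0,-0.08,0.31,-0.12,-0.156],[0,-0.07,0.3,-0.13,-0.156],[0,-0.03,0.32,-0.12,-0.156],[0,-0.01,0.31,-0.13,-0.156],[0,0.03,0.31,-0.13,-0.156],[0,0.05,0.3,-0.12,-0.156],[0,0.07,0.29,-0.13,-0.156],[0,0.1,0.28,-0.12,-0.156],[0,0.13,0.26,-0.13,-0.156],[0,0.14,0.24,-0.12,-0.156],[0,0.16,0.22,-0.13,-0.156]]

```text
t: 7.42
eef_pos: [75.6, -281.5, 339.9]
tcp_rot: [3.066, 0.753, -1.108]
ft_force: [-0.1, -0.4, -0.2]
opening: 1.004
```

```bash
python3 - <<'E'
from plan import *
from h import env,st
st()
q=env.state()['joints']; print(fkt(q)[2].round())
az=np.arctan2(*fkt(q)[1][:2,2][::-1]); tot=-(az%(2*np.pi)); print(tot)
q,o=plan(q,[(7,(165,-400,450),tot+1.35),(13,(220,-300,380),tot)],4)
import json
print(json.dumps(o[:12]));print(json.dumps(o[12:24]))
E
```

```text
t 7.42 pos [  75.6 -281.5  339.9] rot [ 3.066  0.753 -1.108] q [-1.327  0.216  1.846 -0.23   1.801  1.354] F [-0.1 -0.4 -0.2] op 1.004
toolz [-0.372  0.576 -0.728] jaw [-0.869 -0.491  0.055]
[ 177. -438.  539.]
-2.1440345484227192
4 [-1.33  0.24  1.97  0.08  1.68  1.75] p [ 148. -231.  289.] w [ 170. -417.  488.] tz [-0.08  0.68 -0.73] v [0.  0.1 0.3 0.9 0.5 1.1]
8 [-1.32  0.27  2.07  0.39  1.47  2.05] p [ 229. -215.  246.] w [ 169. -392.  445.] tz [ 0.22  0.65 -0.73] v [0.2 0.  0.2 0.9 0.6 0.9]
12 [-1.26  0.28  2.14  0.68  1.24  2.3 ] p [ 312. -223.  224.] w [ 186. -361.  423.] tz [ 0.46  0.51 -0.73] v [0.2 0.  0.2 0.9 0.8 0.6]
16 [-1.19  0.3   2.21  0.99  0.96  2.45] p [ 374. -255.  202.] w [ 203. -330.  401.] tz [ 0.63  0.28 -0.73] v [0.2 0.1 0.2 1.  0.9 0.3]
20 [-1.12  0.33  2.27  1.38  0.68  2.49] p [ 407. -300.  181.] w [ 220. -300.  380.] tz [ 0.69 -0.   -0.73] v [0.2 0.1 0.2 1.3 0.8 0.1]
worst v [0.24 0.14 0.38 1.3  0.88 1.28]
[[0, 0.17, 0.16, -0.13, -0.144], [0, 0.18, 0.14, -0.12, -0.145], [0, 0.18, 0.11, -0.13, -0.144], [0, 0.2, 0.09, -0.13, -0.145], [0, 0.19, 0.07, -0.13, -0.144], [0, 0.2, 0.05, -0.12, -0.145], [0, 0.19, 0.02, -0.13, -0.144], [0, 0.23, 0.02, -0.05, -0.132], [0, 0.22, 0.01, -0.06, -0.132], [0, 0.22, -0.02, -0.05, -0.133], [0, 0.2, -0.03, -0.06, -0.132], [0, 0.19, -0.04, -0.05, -0.132]]
[[0, 0.18, -0.07, -0.05, -0.132], [0, 0.17, -0.07, -0.06, -0.133], [0, 0.14, -0.09, -0.05, -0.132], [0, 0.13, -0.09, -0.06, -0.132], [0, 0.11, -0.11, -0.05, -0.132], [0, 0.1, -0.11, -0.05, -0.132], [0, 0.07, -0.11, -0.06, -0.133], [0, 0.05, -0.12, -0.05, -0.132]]
```

Emit:
arm_command:
  deltas:
    - [[0,0.17,0.14,-0.13,-0.144],[0,0.18,0.13,-0.12,-0.144],[0,0.18,0.1,-0.13,-0.144],[0,0.2,0.08,-0.13,-0.144],[0,0.19,0.06,-0.13,-0.144],[0,0.2,0.04,-0.12,-0.144],[0,0.19,0.02,-0.13,-0.144],[0,0.23,0.02,-0.05,-0.132],[0,0.22,0.01,-0.06,-0.132],[0,0.22,-0.02,-0.05,-0.132]]

```text
t: 8.25
eef_pos: [283.3, -221.9, 231.1]
tcp_rot: [3.07, 0.736, -2.276]
ft_force: [1.0, 0.0, 0.0]
opening: 1.0
```

```bash
python3 - <<'E'
from plan import *
from h import *
st()
q=env.state()['joints']; print(fkt(q)[2].round())
c=cam('top');save(c,'top4'); c=cam('wrist');save(c,'w4')
E
```

```text
t 8.25 pos [ 283.3 -221.9  231.1] rot [ 3.07   0.736 -2.276] q [-1.281  0.275  2.113  0.57   1.319  2.23 ] F [1. 0. 0.] op 1.0
toolz [ 0.38   0.556 -0.739] jaw [-0.791  0.61   0.053]
[ 180. -373.  433.]
```

View pics/top4.png

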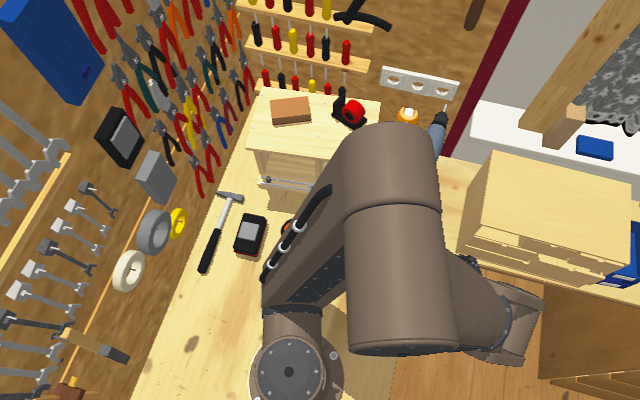

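View pics/w4.png

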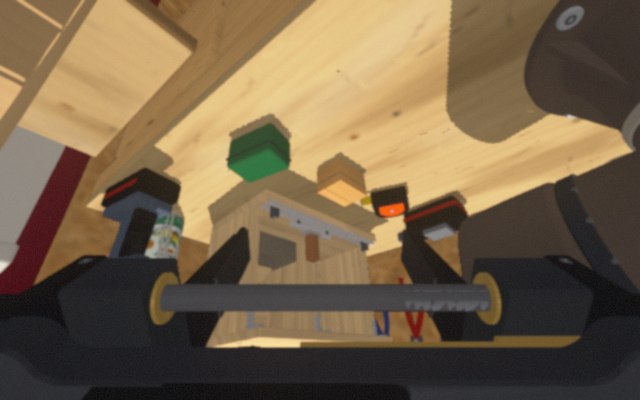

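```bash
python3 - <<'E'
from plan import *
from h import env,st
q=env.state()['joints']
az=np.arctan2(*fkt(q)[1][:2,2][::-1]); tot=-(az%(2*np.pi)); print(tot)
q,o=plan(q,[(10,(200,-260,420),tot)],3)
import json
print(json.dumps(o[:12]))
E
```

```text
-0.9764823597927593
3 [-1.24  0.25  2.18  0.76  1.16  2.39] p [ 328. -223.  228.] w [ 186. -339.  430.] tz [ 0.52  0.43 -0.74] v [0.1 0.1 0.3 0.8 0.7 0.6]
6 [-1.19  0.22  2.24  0.96  0.97  2.53] p [ 362. -236.  224.] w [ 192. -306.  426.] tz [ 0.62  0.26 -0.74] v [0.2 0.1 0.2 0.8 0.8 0.5]
9 [-1.14  0.19  2.29  1.16  0.76  2.63] p [ 381. -254.  220.] w [ 198. -272.  422.] tz [ 0.67  0.07 -0.74] v [0.2 0.1 0.2 0.8 0.8 0.4]
worst v [0.24 0.13 0.27 0.94 0.84 0.69]
[[0, 0.16, 0.01, -0.01, -0.124], [0, 0.16, -0.01, -0.02, -0.125], [0, 0.13, -0.02, -0.01, -0.124], [0, 0.13, -0.03, -0.01, -0.124], [0, 0.11, -0.05, -0.02, -0.125], [0, 0.1, -0.05, -0.01, -0.124], [0, 0.08, -0.05, -0.01, -0.124], [0, 0.06, -0.06, -0.02, -0.125], [0, 0.05, -0.07, -0.01, -0.124], [0, 0.02, -0.06, -0.02, -0.124]]
```

```bash
python3 - <<'E'
from plan import *
from h import env,st
q=env.state()['joints']
az=np.arctan2(*fkt(q)[1][:2,2][::-1]); tot=-(az%(2*np.pi)); print(tot)
import json
for W in [(260,-180,400),(280,-190,370)]:
  q1,o=plan(q,[(12,W,tot+.15)],3)
  print(json.dumps(o[:12]))
E
```

```text
-0.9764823597927593
3 [-1.19  0.25  2.19  0.75  1.16  2.36] p [ 332. -197.  224.] w [ 200. -325.  426.] tz [ 0.48  0.47 -0.74] v [0.4 0.1 0.3 0.7 0.6 0.5]
6 [-1.09  0.23  2.26  0.94  0.98  2.46] p [ 375. -179.  215.] w [ 220. -277.  417.] tz [ 0.57  0.36 -0.74] v [0.4 0.1 0.3 0.8 0.7 0.4]
9 [-0.96  0.22  2.32  1.16  0.79  2.54] p [ 412. -164.  207.] w [ 240. -228.  409.] tz [ 0.63  0.24 -0.74] v [0.5 0.  0.2 1.  0.8 0.2]
12 [-0.82  0.22  2.36  1.45  0.59  2.55] p [ 441. -153.  198.] w [ 260. -180.  400.] tz [ 0.67  0.1  -0.74] v [0.6 0.  0.2 1.3 0.8 0.1]
worst v [0.61 0.12 0.34 1.27 0.8  0.55]
[[0, 0.17, 0.09, -0.03, -0.088], [0, 0.16, 0.08, -0.03, -0.087], [0, 0.16, 0.07, -0.02, -0.088], [0, 0.15, 0.07, -0.03, -0.088], [0, 0.15, 0.06, -0.03, -0.087], [0, 0.13, 0.05, -0.03, -0.088], [0, 0.13, 0.05, -0.03, -0.088], [0, 0.13, 0.05, -0.02, -0.088], [0, 0.11, 0.05, -0.03, -0.087], [0, 0.11, 0.04, -0.03, -0.088], [0, 0.09, 0.03, -0.03, -0.088], [0, 0.09, 0.04, -0.03, -0.087]]
3 [-1.18  0.27  2.19  0.76  1.14  2.35] p [ 337. -200.  216.] w [ 205. -328.  418.] tz [ 0.48  0.47 -0.74] v [0.4 0.  0.3 0.8 0.7 0.4]
6 [-1.07  0.27  2.26  0.97  0.95  2.43] p [ 385. -184.  200.] w [ 230. -282.  402.] tz [ 0.57  0.36 -0.74] v [0.5 0.1 0.3 0.9 0.8 0.2]
9 [-0.94  0.29  2.31  1.24  0.75  2.45] p [ 427. -172.  184.] w [ 255. -236.  386.] tz [ 0.63  0.24 -0.74] v [0.5 0.1 0.2 1.2 0.8 0. ]
12 [-0.79  0.32  2.35  1.6   0.58  2.39] p [ 461. -163.  168.] w [ 280. -190.  370.] tz [ 0.67  0.1  -0.74] v [0.6 0.1 0.2 1.6 0.7 0.5]
worst v [0.59 0.15 0.33 1.64 0.79 0.54]
[[0, 0.19, 0.08, -0.05, -0.088], [0, 0.18, 0.07, -0.06, -0.087], [0, 0.17, 0.06, -0.05, -0.088], [0, 0.17, 0.06, -0.05, -0.088], [0, 0.16, 0.06, -0.05, -0.087], [0, 0.15, 0.04, -0.06, -0.088], [0, 0.15, 0.05, -0.05, -0.088], [0, 0.14, 0.04, -0.05, -0.088], [0, 0.13, 0.03, -0.06, -0.087], [0, 0.12, 0.03, -0.05, -0.088], [0, 0.12, 0.03, -0.05, -0.088], [0, 0.1, 0.03, -0.06, -0.087]]
```

First option, it's over the box but still high enough to view it.

Emit:
arm_command:
  deltas:
    - [[0,0.17,0.09,-0.03,-0.088],[0,0.16,0.08,-0.03,-0.088],[0,0.16,0.07,-0.02,-0.088],[0,0.15,0.07,-0.03,-0.088],[0,0.15,0.06,-0.03,-0.088],[0,0.13,0.05,-0.03,-0.088],[0,0.13,0.05,-0.03,-0.088],[0,0.13,0.05,-0.02,-0.088],[0,0.1,0.05,-0.03,-0.088]]

```text
t: 9.1
eef_pos: [411.0, -167.7, 208.9]
tcp_rot: [3.104, 0.727, -2.86]
ft_force: [-0.0, 0.3, -0.5]
opening: 0.999
```

```bash
python3 - <<'E'
from plan import *
from h import *
st()
q=env.state()['joints']; print(fkt(q)[2].round())
c=cam('wrist');save(c,'w5'); save(c,'w5z',(120,80,440,320),2.5); import pickle; pickle.dump(c,open('w5.pkl','wb'))
c=cam('top');save(c,'top5');pickle.dump(c,open('top5.pkl','wb'))
E
```

```text
t 9.1 pos [ 411.  -167.7  208.9] rot [ 3.104  0.727 -2.86 ] q [-0.959  0.206  2.314  1.148  0.779  2.537] F [-0.   0.3 -0.5] op 0.999
toolz [ 0.628  0.22  -0.747] jaw [-0.301  0.953  0.028]
[ 240. -228.  413.]
```

View pics/w5.png

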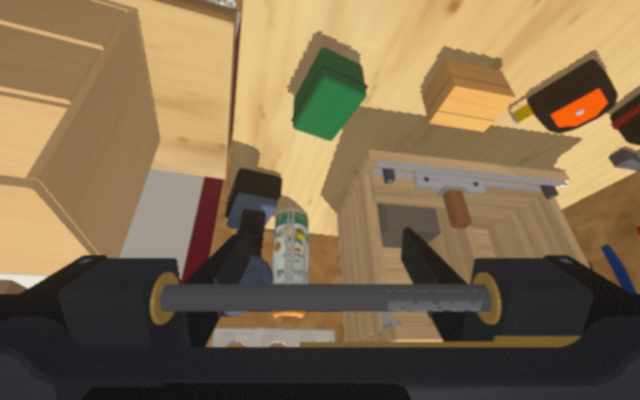

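View pics/top5.png

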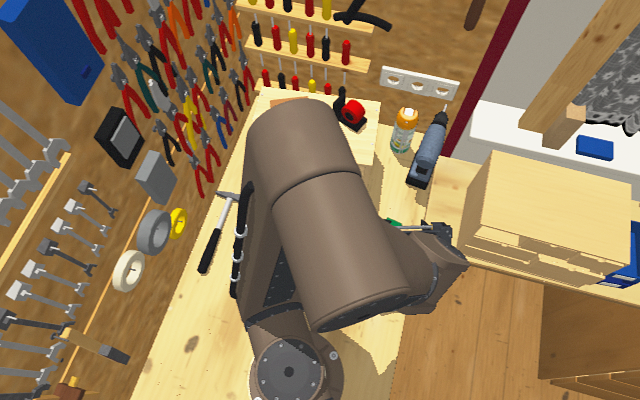

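```bash
python3 - <<'E'
from h import *
import pickle
c=pickle.load(open('w5.pkl','rb'))
save(c,'w5a',(270,20,400,150),5)
save(c,'w5b',(330,130,610,260),2.8)
E
```

```text
(no output)
```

View pics/w5a.png

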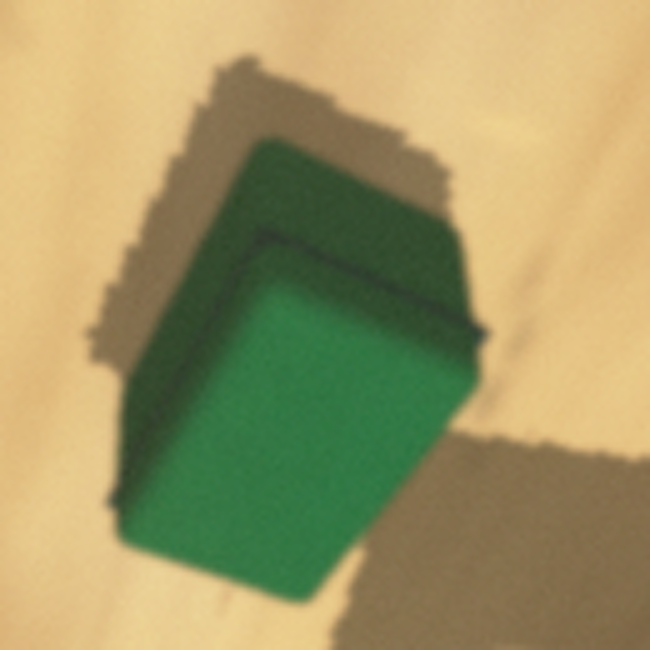

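View pics/w5b.png

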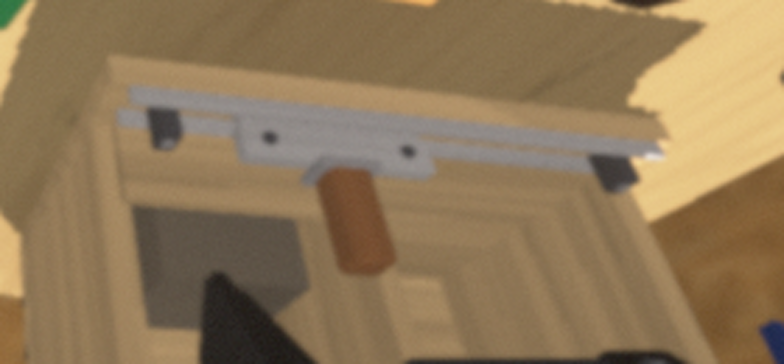

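```bash
cat > fit.py <<'E'
from h import *
from scipy.optimize import minimize
def fitbox(c,x0,dims,z0=0,lo=(40,60,20),hi=(90,255,255),roi=None,r=3):
    hsv=cv2.cvtColor(c['frame'][:,:,::-1].copy(),cv2.COLOR_BGR2HSV); m=cv2.inRange(hsv,lo,hi)
    if roi: 
        k=np.zeros_like(m);k[roi[1]:roi[3],roi[0]:roi[2]]=1;m*=k
    m=cv2.morphologyEx(m,cv2.MORPH_CLOSE,np.ones((5,5)))
    n,l,s,_=cv2.connectedComponentsWithStats(m); m=(l==1+np.argmax(s[1:,4])).astype(float)
    m=cv2.GaussianBlur(m,(0,0),1)
    a,b,h=dims
    # rounded: octagon corners
    sx,sy=a/2,b/2
    cc=[(i*(sx-dx),j*(sy-dy)) for i in(-1,1) for j in(-1,1) for dx,dy in((0,r),(r,0))]
    def pts(v):
        P=[];cy,sn=np.cos(v[2]),np.sin(v[2])
        for x,y in cc:
            for z in (0,h-r): P.append((v[0]+cy*x-sn*y,v[1]+sn*x+cy*y,z0+z))
        for i in(-1,1):
            for j in (-1,1):
                x,y=i*(sx-r),j*(sy-r);P.append((v[0]+cy*x-sn*y,v[1]+sn*x+cy*y,z0+h))
        return np.array(P)
    def cost(v):
        hu=cv2.convexHull(proj(c,pts(v)).astype(np.float32))
        im=np.zeros(m.shape,np.uint8); cv2.fillPoly(im,[np.round(hu*16).astype(np.int32)],255,cv2.LINE_AA,4)
        return np.abs(cv2.GaussianBlur(im/255.,(0,0),1)-m).sum()
    best=None
    for dy in (-.3,0,.3):
        s=np.array(x0)+[0,0,dy]
        r_=minimize(cost,s,method='Nelder-Mead',options=dict(initial_simplex=[s,s+[12,0,0],s+[0,12,0],s+[0,0,.2]],xatol=.02,fatol=.01,maxiter=400))
        if best is None or r_.fun<best.fun: best=r_
    return best.x,best.fun,m.sum()
E
python3 - <<'E'
from fit import *
import pickle
c=pickle.load(open('w5.pkl','rb'))
print(fitbox(c,(437,-155,1.57),(51,76,50)))
for n,u,v,z in [('R',369.3,150.7,0),('L',564,170,0),('griptop',462.5,225.5,108),('gripbot',454,191,49)]: print(n,pix2z(c,u,v,z).round(1))
E
```

```text
(array([ 451.11677436, -147.19196379,    1.48367945]), np.float64(545.1594684284645), np.float64(4460.0))
R [541.2 -52.6   0. ]
L [499.1 275.5   0. ]
griptop [535.1  70.  108. ]
gripbot [538.9  77.2  49. ]
```

```bash
python3 - <<'E'
from fit import *
import pickle
c=pickle.load(open('w5.pkl','rb'))
f=c['frame'][:,:,::-1]; hsv=cv2.cvtColor(f.copy(),cv2.COLOR_BGR2HSV)
m=cv2.inRange(hsv,(40,60,20),(90,255,255))
v=(451.1,-147.2,1.484)
g=cv2.resize(f[20:150,270:400],None,fx=4,fy=4,interpolation=cv2.INTER_CUBIC); mm=cv2.resize(m[20:150,270:400],None,fx=4,fy=4)
ct,_=cv2.findContours(mm,cv2.RETR_LIST,2); cv2.drawContours(g,ct,-1,(0,255,255),1)
cs,sn=np.cos(v[2]),np.sin(v[2])
for z in (0,50):
    p=proj(c,np.array([(v[0]+cs*x-sn*y,v[1]+sn*x+cs*y,z) for x,y in((-25.5,-38),(25.5,-38),(25.5,38),(-25.5,38))]))
    cv2.polylines(g,[np.round((p-[270,20])*4).astype(int)],True,(0,0,255),1)
cv2.imwrite('pics/ov5.png',g); print(f[60,330],hsv[60,330],f[35,325],hsv[40,325],hsv[50,325],hsv[75,297])
E
```

```text
[44 76 52] [ 53 107  76] [ 97 137 167] [ 19 106 128] [ 52 103  79] [ 18 106 132]
```

View pics/ov5.png

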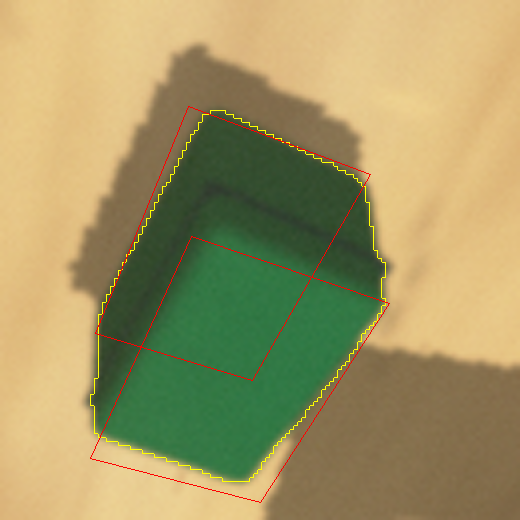

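```bash
python3 - <<'E'
from fit import *
import pickle
c=pickle.load(open('w5.pkl','rb'))
for r in (3,6,9):
  print(r,fitbox(c,(450,-147,1.48),(51,76,50),r=r)[:2])
for d in ((48,73,48),(49,74,45)): print(d,fitbox(c,(450,-147,1.48),d,r=5)[:2])
E
```

```text
3 (array([ 451.31732788, -147.58364035,    1.47866538]), np.float64(550.0824276611306))
6 (array([ 451.78335025, -146.56717648,    1.4331222 ]), np.float64(314.1862049997634))
9 (array([ 451.66764185, -145.82297923,    1.37626032]), np.float64(198.73421481012272))
(48, 73, 48) (array([ 450.22820985, -146.67547968,    1.39638569]), np.float64(85.31874172410565))
(49, 74, 45) (array([ 452.03675608, -146.13422551,    1.39122365]), np.float64(102.788509696948))
```

```bash
python3 - <<'E'
from fit import *
import pickle
c=pickle.load(open('w5.pkl','rb'))
save(c,'w5c',(400,30,540,150),5)
E
```

```text
(no output)
```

View pics/w5c.png

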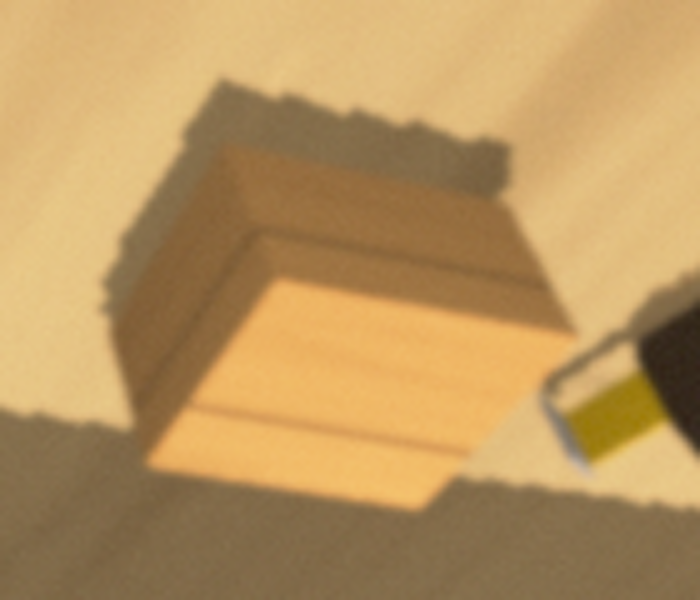

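```bash
python3 - <<'E'
from fit import *
from plan import *
import pickle,json
c=pickle.load(open('w5.pkl','rb'))
for u,v in ((455,86),(515,97),(483.6,131.6),(429.6,123)): print(pix2z(c,u,v,44).round(1))
q=env.state()['joints']; p,R,w=fkt(q); L=R[:,2]
tilt=np.arccos(-L[2]); print('tilt',np.degrees(tilt))
az=-0.18; d=np.array([np.cos(az),np.sin(az),0])
T=np.array([451,-146.5,0])-8*d
cur=np.arctan2(L[1],L[0])
Rn=Ro.from_euler('z',az-cur).as_matrix()@R
for zz in (110,22):
    W=T+[0,0,zz]-L3*Rn[:,2]; print(T+[0,0,zz],W)
q1,o=plan(q,[(6,T+[0,0,110]-L3*Rn[:,2],az-cur),(6,T+[0,0,22]-L3*Rn[:,2],az-cur)],2); print(json.dumps(o))
E
```

```text
[385.7 -39.5  44. ]
[379.6  28.   44. ]
[428.9  33.5  44. ]
[434.5 -34.6  44. ]
tilt 41.70813667371526
[ 443.12925046 -145.06776341  110.        ] [ 264.3814172  -112.54110438  313.8584168 ]
[ 443.12925046 -145.06776341   22.        ] [ 264.3814172  -112.54110438  225.8584168 ]
2 [-0.86  0.26  2.4   1.5   0.61  2.38] p [ 427. -158.  176.] w [ 248. -188.  380.] tz [ 0.66  0.11 -0.75] v [0.6 0.4 0.5 2.3 0.9 1.2]
4 [-0.75  0.35  2.47  2.03  0.53  2.06] p [ 438. -152.  143.] w [ 257. -151.  347.] tz [ 0.67 -0.   -0.75] v [0.7 0.5 0.4 3.4 0.3 2. ]
6 [-0.63  0.45  2.53  2.58  0.58  1.75] p [ 443. -145.  110.] w [ 265. -112.  314.] tz [ 0.65 -0.12 -0.75] v [0.8 0.6 0.3 3.2 0.5 1.7]
8 [-0.63  0.55  2.55  2.67  0.7   1.64] p [ 443. -145.   81.] w [ 265. -112.  285.] tz [ 0.65 -0.12 -0.75] v [0.  0.6 0.1 0.4 0.7 0.6]
10 [-0.63  0.66  2.57  2.73  0.81  1.56] p [ 443. -145.   51.] w [ 265. -112.  255.] tz [ 0.65 -0.12 -0.75] v [0.  0.7 0.1 0.3 0.7 0.5]
12 [-0.63  0.77  2.58  2.77  0.92  1.5 ] p [ 443. -145.   22.] w [ 265. -112.  226.] tz [ 0.65 -0.12 -0.75] v [0.  0.7 0.1 0.2 0.7 0.3]
worst v [0.77 0.67 0.51 3.52 1.12 2.15]
[[0, 0.09, 0.04, -0.17, -0.111], [0, 0.07, 0.04, -0.16, -0.111], [0, 0.06, 0.03, -0.17, -0.111], [0, 0.05, 0.03, -0.16, -0.111], [0, 0.03, 0.03, -0.17, -0.111], [0, 0.02, 0.04, -0.16, -0.111], [0, -0.0, -0.0, -0.15, 0.0], [0, -0.0, -0.0, -0.14, 0.0], [0, -0.0, -0.0, -0.15, 0.0], [0, -0.0, -0.0, -0.15, 0.0], [0, -0.0, -0.0, -0.14, 0.0], [0, -0.0, -0.0, -0.15, 0.0]]
```

```bash
cat > goto.py <<'E'
import sys,json
from plan import *
from h import *
def goto(T,az,n,show=3,q=None):
    if q is None: q=env.state()['joints']
    p,R,w=fkt(q); L=R[:,2]; off=env.state()['eef_pos']-p; 
    cur=np.arctan2(L[1],L[0]); d=(az-cur+np.pi)%(2*np.pi)-np.pi
    Rn=Ro.from_euler('z',d).as_matrix()@R
    print('off',off.round(1),'tilt',np.degrees(np.arccos(-L[2])).round(1),'cur az',cur.round(3))
    q1,o=plan(q,[(n,np.array(T)-off-L3*Rn[:,2],d)],show); print(json.dumps(o)); return q1
E
python3 - <<'E'
from goto import *
goto((443,-145,110),-.18,10,5)
E
```

```text
off [-0.7 -0.3 -0.5] tilt 41.7 cur az 0.343
5 [-0.81  0.3   2.43  1.74  0.55  2.24] p [ 433. -155.  160.] w [ 252. -170.  364.] tz [ 0.66  0.05 -0.75] v [0.4 0.3 0.3 1.8 0.4 1.1]
10 [-0.63  0.45  2.53  2.58  0.58  1.75] p [ 443. -145.  110.] w [ 265. -112.  314.] tz [ 0.65 -0.12 -0.75] v [0.5 0.4 0.2 1.9 0.4 1. ]
worst v [0.45 0.4  0.31 2.13 0.67 1.3 ]
[[0, 0.05, 0.02, -0.1, -0.067], [0, 0.05, 0.03, -0.1, -0.066], [0, 0.05, 0.02, -0.1, -0.067], [0, 0.04, 0.02, -0.09, -0.066], [0, 0.03, 0.02, -0.1, -0.067], [0, 0.03, 0.02, -0.1, -0.067], [0, 0.03, 0.02, -0.1, -0.066], [0, 0.02, 0.02, -0.1, -0.067], [0, 0.01, 0.02, -0.1, -0.066], [0, 0.01, 0.02, -0.1, -0.067]]
```

Emit:
arm_command:
  deltas:
    - [[0,0.05,0.02,-0.1,-0.067],[0,0.05,0.03,-0.1,-0.067],[0,0.05,0.02,-0.1,-0.067],[0,0.04,0.02,-0.09,-0.067],[0,0.03,0.02,-0.1,-0.067],[0,0.03,0.02,-0.1,-0.067],[0,0.03,0.02,-0.1,-0.067],[0,0.02,0.02,-0.1,-0.067],[0,0.01,0.02,-0.1,-0.067],[0,0.01,0.02,-0.1,-0.067]]

```text
t: 10.03
eef_pos: [449.6, -155.2, 115.2]
tcp_rot: [-3.124, 0.751, 2.966]
ft_force: [1.0, -0.5, 0.2]
opening: 1.001
```

```bash
python3 - <<'E'
from goto import *
from fit import fitbox
import pickle
st()
c=cam('wrist');save(c,'w6');pickle.dump(c,open('w6.pkl','wb'))
print(fitbox(c,(450,-147,1.39),(48,73,48),r=5))
c=cam('side');save(c,'side6')
goto((443,-145,22),-.18,6,3)
E
```

```text
t 10.03 pos [ 449.6 -155.2  115.2] rot [-3.124  0.751  2.966] q [-0.643  0.447  2.514  2.592  0.592  1.69 ] F [ 1.  -0.5  0.2] op 1.001
toolz [ 0.669 -0.136 -0.731] jaw [ 0.187  0.982 -0.013]
(array([ 450.06304582, -148.65806601,    1.40155226]), np.float64(140.60569588298904), np.float64(7610.000000000001))
off [-0.7  0.1 -0.3] tilt 42.9 cur az -0.196
3 [-0.64  0.61  2.56  2.7   0.78  1.54] p [ 447. -150.   69.] w [ 264. -115.  269.] tz [ 0.67 -0.13 -0.73] v [0.  0.7 0.2 0.4 0.7 0.5]
6 [-0.64  0.79  2.59  2.77  0.97  1.43] p [ 444. -145.   23.] w [ 261. -112.  223.] tz [ 0.67 -0.12 -0.73] v [0.  0.7 0.1 0.2 0.7 0.4]
worst v [0.02 0.72 0.2  0.54 0.8  0.71]
[[0, -0.01, 0.01, -0.15, 0.003], [0, -0.01, 0.02, -0.16, 0.004], [0, -0.01, 0.01, -0.15, 0.003], [0, -0.01, 0.02, -0.16, 0.004], [0, -0.01, 0.01, -0.15, 0.003], [0, -0.01, 0.02, -0.15, 0.004]]
```

View pics/w6.png

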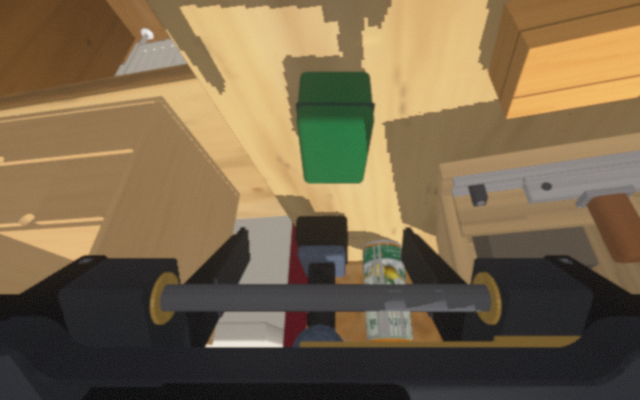

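View pics/side6.png

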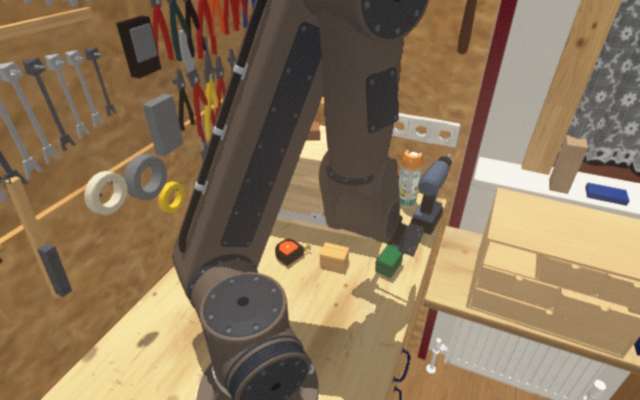

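Emit:
arm_command:
  deltas:
    - [[0,-0.03,0.04,-0.1,0.01],[0,-0.02,0.03,-0.14,0.01],[0,-0.02,0.01,-0.15,0.005],[0,-0.01,0,-0.15,0],[0,0,0,-0.15,0],[0,0,0,-0.14,0],[0,0,0,-0.08,0]]

```text
t: 10.72
eef_pos: [452.1, -147.3, 30.2]
tcp_rot: [-3.123, 0.788, 3.033]
ft_force: [-0.3, 0.3, 0.4]
opening: 1.003
```

```bash
python3 - <<'E'
from goto import *
from fit import fitbox
st()
c=cam('wrist');save(c,'w7')
print(fitbox(c,(450,-147,1.39),(48,73,48),r=5))
E
```

```text
t 10.72 pos [ 452.1 -147.3   30.2] rot [-3.123  0.788  3.033] q [-0.666  0.782  2.584  2.697  0.986  1.417] F [-0.3  0.3  0.4] op 1.003
toolz [ 0.703 -0.096 -0.705] jaw [ 0.122  0.993 -0.013]
(array([ 449.65959523, -147.83452381,    1.42399431]), np.float64(507.52654997931796), np.float64(10299.000000000002))
```

View pics/w7.png

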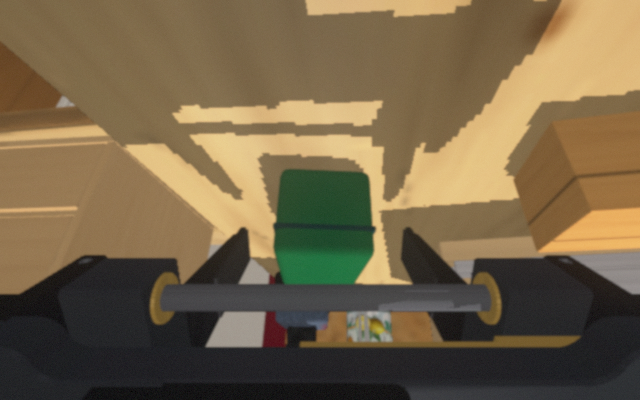

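Emit:
arm_command:
  deltas:
    - [[0,-0.07,0,-0.05,-0.03],[0,-0.04,0,-0.03,-0.02],[0,0,0,0,0]]

```text
t: 11.02
eef_pos: [444.9, -148.0, 23.5]
tcp_rot: [-3.131, 0.801, 2.999]
ft_force: [1.0, 0.0, -0.1]
opening: 1.0
```

```bash
python3 - <<'E'
from goto import *
st()
c=cam('wrist');save(c,'w8')
E
```

```text
t 11.02 pos [ 444.9 -148.    23.5] rot [-3.131  0.801  2.999] q [-0.675  0.83   2.612  2.726  1.07   1.392] F [ 1.   0.  -0.1] op 1.0
toolz [ 0.709 -0.113 -0.696] jaw [ 0.15   0.989 -0.008]
```

View pics/w8.png

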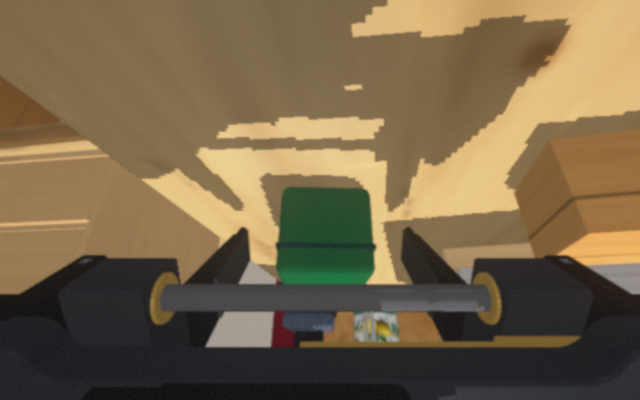

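Emit:
arm_command:
  deltas:
    - [[1,0,0,0,0],[1,0,0,0,0],[1,0,0,0,0],[1,0,0,0,0],[1,0,0,0,0],[1,0,0,0,0]]

```text
t: 11.57
eef_pos: [448.1, -148.9, 27.4]
tcp_rot: [-3.129, 0.811, 3.007]
ft_force: [0.0, -0.9, 0.3]
opening: 0.639
```

```bash
python3 - <<'E'
from goto import *
st()
E
```

```text
t 11.57 pos [ 448.1 -148.9   27.4] rot [-3.129  0.811  3.007] q [-0.678  0.82   2.607  2.712  1.065  1.397] F [ 0.  -0.9  0.3] op 0.639
toolz [ 0.717 -0.109 -0.689] jaw [ 0.143  0.99  -0.008]
```

Emit:
arm_command:
  deltas:
    - [[1,-0.008,0,-0.01,0],[1,-0.008,0,-0.01,0],[1,-0.005,0,-0.01,0],[1,0,0,0,0],[1,0,0,0,0]]

```text
t: 11.98
eef_pos: [447.3, -148.7, 26.3]
tcp_rot: [-3.128, 0.819, 3.01]
ft_force: [0.4, -0.4, -0.2]
opening: 0.54
```

```bash
python3 - <<'E'
from goto import *
st()
E
```

```text
t 11.98 pos [ 447.3 -148.7   26.3] rot [-3.128  0.819  3.01 ] q [-0.682  0.834  2.613  2.711  1.09   1.385] F [ 0.4 -0.4 -0.2] op 0.54
toolz [ 0.722 -0.109 -0.683] jaw [ 0.141  0.99  -0.009]
```

Emit:
arm_command:
  deltas:
    - [[1,-0.01,0.02,0.15,0],[1,-0.02,0.03,0.2,0.02],[1,-0.03,0.04,0.2,0.02],[1,-0.03,0.06,0.2,0.02],[1,-0.03,0.08,0.2,0.02]]

```text
t: 12.4
eef_pos: [433.0, -125.0, 117.8]
tcp_rot: [-3.135, 0.805, 3.069]
ft_force: [-0.0, -0.1, -0.4]
opening: 0.536
```

```bash
python3 - <<'E'
from goto import *
st()
import cv2
f=cv2.imread('pics/top0.png'); g=f[80:215,235:395]; cv2.imwrite('pics/top0z.png',cv2.resize(g,None,fx=4.4,fy=4.4,interpolation=cv2.INTER_CUBIC))
c=cam('wrist');save(c,'w9')
c=cam('top');save(c,'top9',(235,80,395,215),4.4)
E
```

```text
t 12.4 pos [ 433.  -125.   117.8] rot [-3.135  0.805  3.069] q [-0.684  0.472  2.598  2.498  0.747  1.623] F [-0.  -0.1 -0.4] op 0.536
toolz [ 0.718 -0.059 -0.693] jaw [ 0.078  0.997 -0.005]
```

View pics/top0z.png

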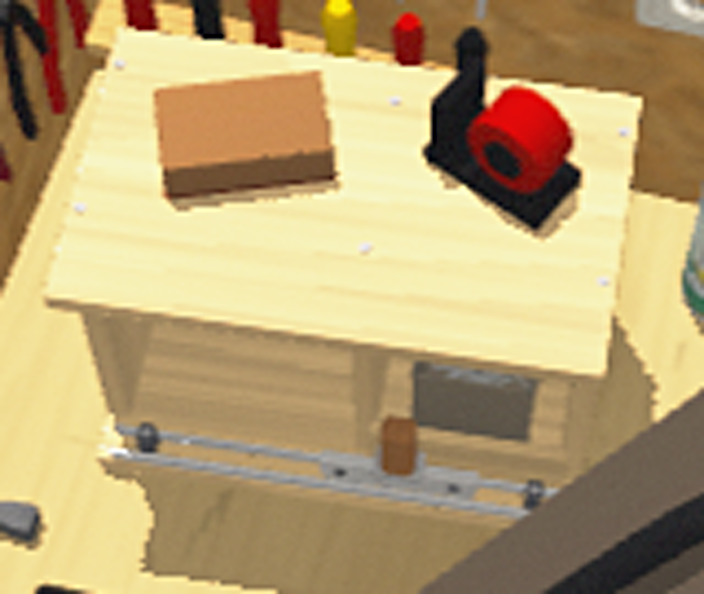

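View pics/w9.png

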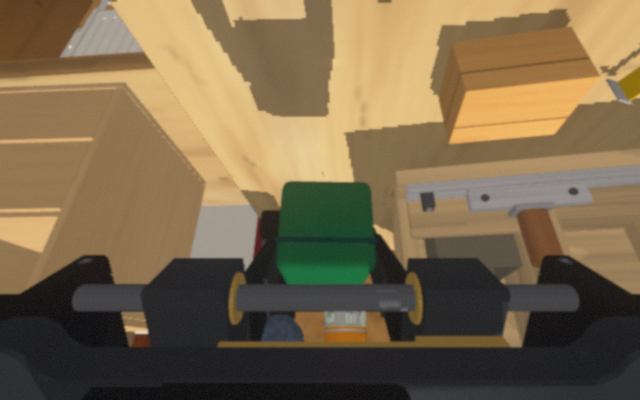

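```bash
python3 - <<'E'
from fit import *
import pickle
from scipy.optimize import least_squares
ct=pickle.load(open('top5.pkl','rb')); cw=pickle.load(open('w5.pkl','rb'))
tp=lambda u,v:(235+u/4.4,80+v/4.4)
obs=[(ct,tp(47,302),lambda w:(-105,w,250)),(ct,tp(606,375),lambda w:(-105,-w,250)),(ct,tp(640,98),lambda w:(102.5,-w,250)),(ct,tp(125,30),lambda w:(102.5,w,250)),
(cw,(369.3,150.7),lambda w:(-102.5,-170,0)),(cw,(564,170),lambda w:(-102.5,170,0))]
def X(v,p): c,s=np.cos(v[2]),np.sin(v[2]); return np.array([v[0]+c*p[0]-s*p[1],v[1]+s*p[0]+c*p[1],p[2]])
f=lambda v:np.concatenate([proj(c,X(v,m(v[3])))-px for c,px,m in obs])
r=least_squares(f,[622,124,.13,170]); print(r.x.round(3)); print(r.fun.reshape(-1,2).round(1))
v=r.x
def inv(P): c,s=np.cos(v[2]),np.sin(v[2]); d=P[:2]-v[:2]; return np.array([c*d[0]+s*d[1],-s*d[0]+c*d[1],P[2]]).round(1)
print('grip top from w5',inv(pix2z(cw,462.5,225.5,108)),'top',inv(pix2z(ct,*tp(398,425),108)))
print('lip left end',inv(pix2z(ct,*tp(108,453),28)))
print('w5 only',inv(pix2z(cw,369.3,150.7,0)),inv(pix2z(cw,564,170,0)))
for p in((47,302),(606,375),(640,98),(125,30)): print(inv(pix2z(ct,*tp(*p),250)))
pickle.dump(v,open('cub.pkl','wb'))
E
```

```text
[6.18934e+02 1.21870e+02 1.09000e-01 1.67730e+02]
[[ 0.3 -1.7]
 [-0.5 -0.6]
 [ 0.3 -2.5]
 [-0.4 -2.4]
 [-1.9 -3.2]
 [ 2.2  0.2]]
grip top from w5 [-89.  -42.4 108. ] top [-87.6 -42.1 108. ]
lip left end [-101.7  161.8   28. ]
w5 only [ -96.3 -165.     0. ] [-102.4  165.8    0. ]
[-110.3  167.3  250. ]
[-106.5 -169.2  250. ]
[  94.  -167.7  250. ]
[ 94.5 164.9 250. ]
```

```bash
python3 - <<'E'
from goto import *
goto((440,170,112),.112,14,4)
E
```

```text
off [-0.8  0.  -0.4] tilt 46.4 cur az -0.084
4 [-0.42  0.48  2.65  2.74  0.8   1.57] p [437. -40. 118.] w [239. -35. 307.] tz [ 0.72 -0.02 -0.69] v [0.9 0.  0.1 0.7 0.1 0.1]
8 [-0.12  0.49  2.65  3.    0.81  1.56] p [439.  44. 115.] w [241.  38. 304.] tz [ 0.72  0.02 -0.69] v [0.9 0.  0.1 0.8 0.1 0. ]
12 [0.18 0.49 2.59 3.24 0.75 1.55] p [440. 128. 113.] w [243. 111. 302.] tz [ 0.72  0.06 -0.69] v [0.8 0.  0.2 0.7 0.2 0.1]
worst v [0.94 0.07 0.29 0.77 0.26 0.27]
[[0, 0.01, 0.21, -0.01, 0.018], [0, 0.0, 0.21, -0.0, 0.018], [0, 0.01, 0.21, -0.01, 0.017], [0, 0.01, 0.21, -0.0, 0.018], [0, 0.0, 0.21, -0.01, 0.018], [0, 0.01, 0.21, -0.0, 0.018], [0, 0.0, 0.21, -0.01, 0.018], [0, 0.01, 0.21, -0.01, 0.017], [0, 0.0, 0.21, -0.0, 0.018], [0, 0.01, 0.21, -0.01, 0.018], [0, -0.0, 0.21, -0.0, 0.018], [0, 0.0, 0.21, -0.01, 0.018], [0, 0.0, 0.21, -0.0, 0.017], [0, 0.01, 0.21, -0.01, 0.018]]
```

Emit:
arm_command:
  deltas:
    - [[1,0,0.15,-0.01,0.018],[1,0,0.24,-0.01,0.02],[1,0,0.25,-0.01,0.02],[1,0,0.25,-0.01,0.02],[1,0,0.25,-0.01,0.02],[1,0,0.25,-0.01,0.02],[1,0,0.25,-0.01,0.02],[1,0,0.25,-0.01,0.02],[1,0,0.25,-0.01,0.02],[1,0,0.25,-0.01,0.02],[1,0,0.25,-0.01,0.02],[1,0,0.2,-0.01,0.02]]

```text
t: 13.5
eef_pos: [432.1, 162.1, 94.4]
tcp_rot: [-3.105, 0.793, -3.013]
ft_force: [0.4, -0.7, -1.2]
opening: 0.541
```

```bash
python3 - <<'E'
from goto import *
import pickle
st()
c=cam('wrist');save(c,'w10');pickle.dump(c,open('w10.pkl','wb'))
c=cam('side');save(c,'side10')
E
```

```text
t 13.5 pos [432.1 162.1  94.4] rot [-3.105  0.793 -3.013] q [0.315 0.55  2.569 3.384 0.771 1.527] F [ 0.4 -0.7 -1.2] op 0.541
toolz [ 0.71   0.055 -0.702] jaw [-0.103  0.994 -0.026]
```

View pics/w10.png

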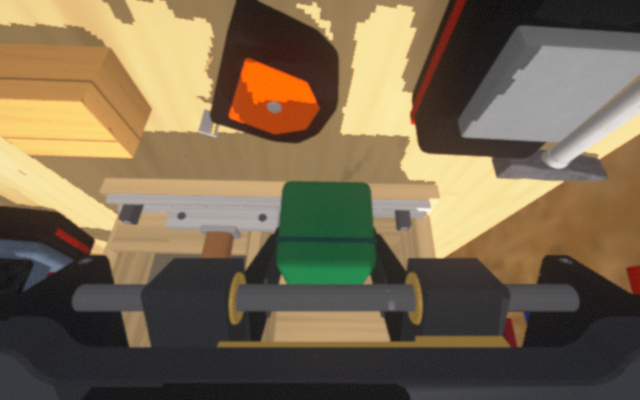

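View pics/side10.png

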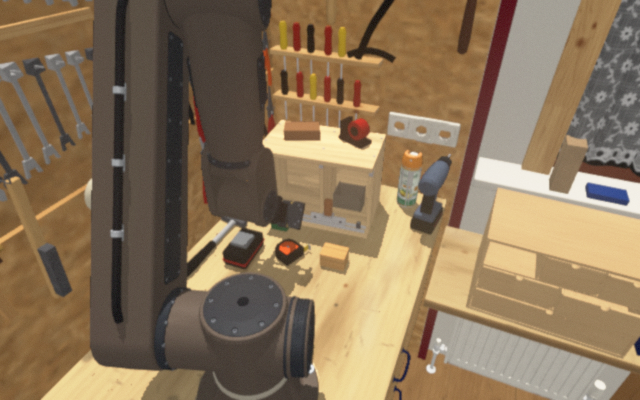

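```bash
python3 - <<'E'
from goto import *
import pickle
c=pickle.load(open('w10.pkl','rb'))
save(c,'w10a',(95,165,295,265),4)
save(c,'w10b',(360,165,460,265),5)
E
```

```text
(no output)
```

View pics/w10a.png

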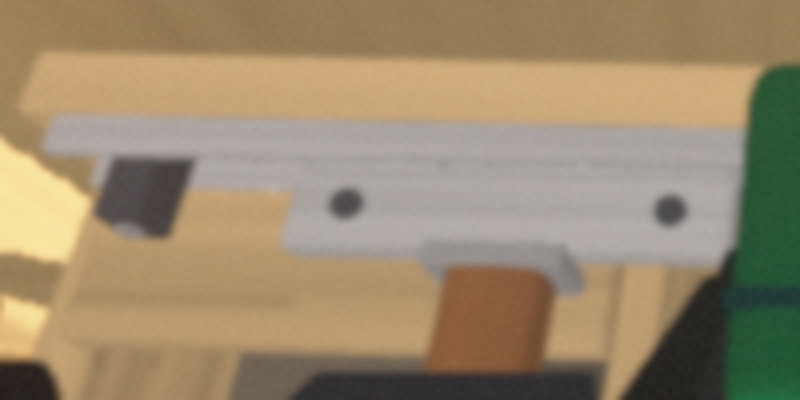

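View pics/w10b.png

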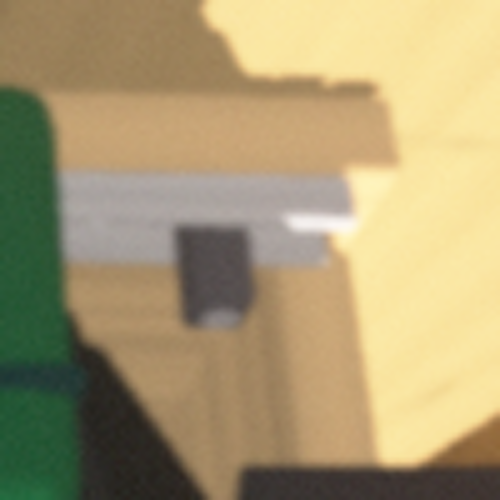

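```bash
python3 - <<'E'
from fit import *
import pickle
from scipy.optimize import least_squares
c=pickle.load(open('w10.pkl','rb'))
obs=[((105,178),(-102.5,-170,0)),((100.5,193),(-102.5,-170,18)),((436.4,183.6),(-102.5,170,0)),((439.6,198),(-102.5,170,18))]
def X(v,p): cc,s=np.cos(v[2]),np.sin(v[2]); return np.array([v[0]+cc*p[0]-s*p[1],v[1]+s*p[0]+cc*p[1],p[2]])
f=lambda v:np.concatenate([proj(c,X(v,m))-px for px,m in obs])
r=least_squares(f,[622,124,.13]); v=r.x; print(v.round(3)); print(r.fun.reshape(-1,2).round(1))
for px,m in obs: print(pix2z(c,*px,m[2]).round(1))
def inv(P): cc,s=np.cos(v[2]),np.sin(v[2]); d=P[:2]-v[:2]; return np.array([cc*d[0]+s*d[1],-s*d[0]+cc*d[1],P[2]]).round(1)
print('tcp in cubby',inv(env.state()['eef_pos']), 'lean az',np.arctan2(.055,.71))
print('bar front upper corners', inv(pix2z(c,95+290/4,165+248/4,49)))
pickle.dump(v,open('cub.pkl','wb'))
E
```

```text
[6.22707e+02 1.24199e+02 1.19000e-01]
[[ 0.4  0.8]
 [-1.7  1.1]
 [ 0.9 -0.3]
 [ 0.4  1.2]]
[539.3 -56.2   0. ]
[538.2 -53.6  18. ]
[501.5 280.3   0. ]
[498.5 279.4  18. ]
tcp in cubby [-184.5   61.    94.6] lean az 0.07731039417949168
bar front upper corners [-94.8 -95.2  49. ]
```

Emit:
arm_command:
  deltas:
    - [[1,0.08,0.02,-0.05,0.01],[1,0.13,0.03,-0.05,0.01],[1,0.15,0.03,-0.05,0],[1,0.15,0.03,-0.04,0],[1,0.15,0.03,-0.03,0],[1,0.15,0.03,-0.02,0],[1,0.15,0.03,0,0]]

```text
t: 14.18
eef_pos: [531.9, 176.1, 59.8]
tcp_rot: [-3.091, 0.779, -2.988]
ft_force: [-0.1, 0.5, -2.2]
opening: 0.537
```

```bash
cat > cub.py <<'E'
import numpy as np
V=(621.5,123.8,.118)
def inv(P):
    cc,s=np.cos(V[2]),np.sin(V[2]); d=np.array(P[:2])-V[:2]; return np.array([cc*d[0]+s*d[1],-s*d[0]+cc*d[1],P[2]]).round(1)
E
python3 - <<'E'
from goto import *
from cub import *
st(); s=env.state(); print('cubby tcp',inv(s['eef_pos']))
c=cam('wrist');save(c,'w11')
E
```

```text
t 14.18 pos [531.9 176.1  59.8] rot [-3.091  0.779 -2.988] q [0.263 0.644 2.347 3.357 0.632 1.474] F [-0.1  0.5 -2.2] op 0.537
toolz [ 0.701  0.058 -0.711] jaw [-0.118  0.992 -0.036]
cubby tcp [-82.8  62.5  59.8]
```

View pics/w11.png

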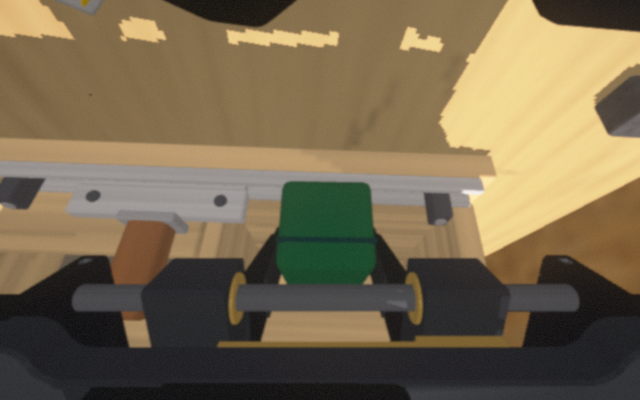

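Emit:
arm_command:
  deltas:
    - [[1,0.09,0.035,0.03,0],[1,0.12,0.035,0.02,0],[1,0.12,0.035,0.02,0],[1,0.1,0.03,0.02,0]]

```text
t: 14.57
eef_pos: [579.5, 182.5, 62.6]
tcp_rot: [-3.085, 0.771, -2.993]
ft_force: [-66.0, -2.3, 13.7]
opening: 0.538
```

```bash
python3 - <<'E'
from goto import *
from cub import *
st(); s=env.state(); print('cubby tcp',inv(s['eef_pos']))
c=cam('wrist');save(c,'w12')
c=cam('side');save(c,'side12',(180,100,420,300),3)
E
```

```text
t 14.57 pos [579.5 182.5  62.6] rot [-3.085  0.771 -2.993] q [0.255 0.647 2.228 3.41  0.513 1.413] F [-66.   -2.3  13.7] op 0.538
toolz [ 0.697  0.047 -0.716] jaw [-0.109  0.993 -0.04 ]
cubby tcp [-34.8  63.3  62.6]
```

View pics/w12.png

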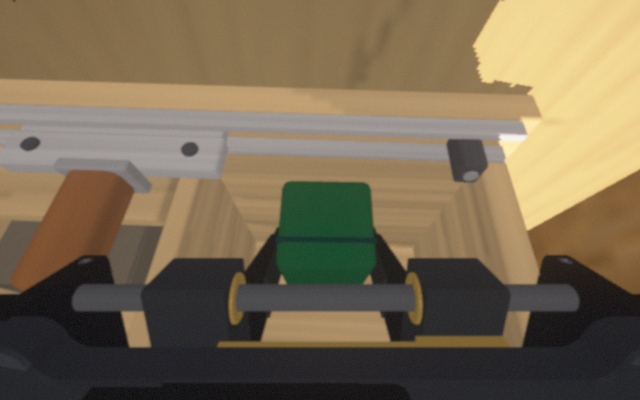

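View pics/side12.png

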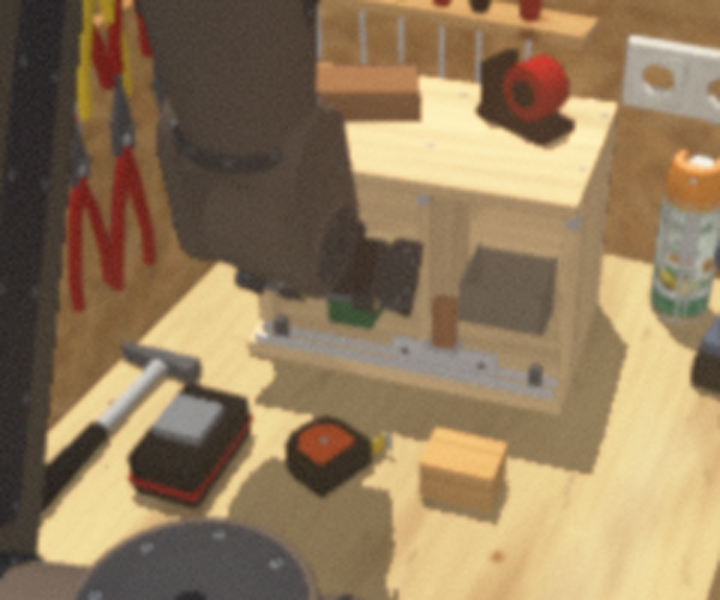

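Emit:
arm_command:
  deltas:
    - [[1,-0.08,0,0,0]]

```text
t: 14.75
eef_pos: [570.6, 180.4, 60.9]
tcp_rot: [-3.084, 0.768, -2.996]
ft_force: [-0.1, -1.0, -1.3]
opening: 0.538
```

```bash
python3 - <<'E'
from goto import *
from cub import *
st(); s=env.state(); print('cubby tcp',inv(s['eef_pos']))
E
```

```text
t 14.75 pos [570.6 180.4  60.9] rot [-3.084  0.768 -2.996] q [0.257 0.646 2.248 3.41  0.529 1.418] F [-0.1 -1.  -1.3] op 0.538
toolz [ 0.694  0.044 -0.718] jaw [-0.106  0.994 -0.041]
cubby tcp [-43.9  62.2  60.9]
```

Emit:
arm_command:
  deltas:
    - [[1,0.01,0.02,-0.05,0],[1,0.005,0.02,-0.05,0]]

```text
t: 14.92
eef_pos: [572.3, 181.7, 49.9]
tcp_rot: [-3.082, 0.769, -2.997]
ft_force: [1.7, -7.1, 16.9]
opening: 0.539
```

```bash
python3 - <<'E'
from goto import *
from cub import *
st(); s=env.state(); print('cubby tcp',inv(s['eef_pos']))
E
```

```text
t 14.92 pos [572.3 181.7  49.9] rot [-3.082  0.769 -2.997] q [0.261 0.674 2.246 3.411 0.555 1.425] F [ 1.7 -7.1 16.9] op 0.539
toolz [ 0.695  0.041 -0.717] jaw [-0.102  0.994 -0.043]
cubby tcp [-42.   63.2  49.9]
```

Emit:
arm_command:
  deltas:
    - [[0.4,0,0,0.01,0],[0.2,0,0,0,0],[0,0,0,0,0],[0,-0.003,0,0,0],[0,-0.003,0,0,0],[0,-0.003,0,0,0]]

```text
t: 15.42
eef_pos: [573.5, 179.6, 47.9]
tcp_rot: [-3.079, 0.769, -2.997]
ft_force: [-0.3, -0.0, 0.8]
opening: 0.895
```

```bash
python3 - <<'E'
from goto import *
from cub import *
st(); s=env.state(); print('cubby tcp',inv(s['eef_pos']))
c=cam('wrist');save(c,'w13')
E
```

```text
t 15.42 pos [573.5 179.6  47.9] rot [-3.079  0.769 -2.997] q [0.258 0.678 2.246 3.411 0.559 1.423] F [-0.3 -0.   0.8] op 0.895
toolz [ 0.696  0.037 -0.717] jaw [-0.1    0.994 -0.045]
cubby tcp [-41.1  61.1  47.9]
```

View pics/w13.png

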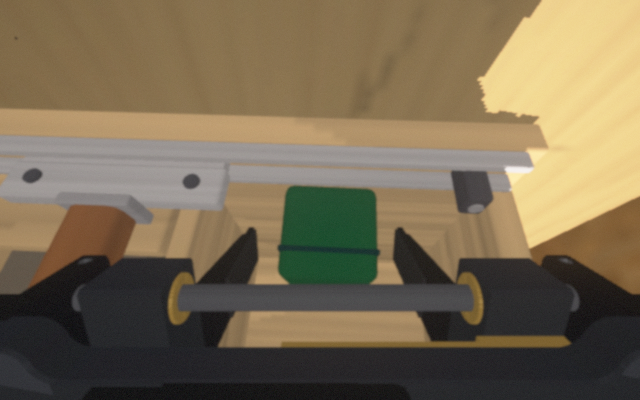

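Emit:
arm_command:
  deltas:
    - [[0,-0.1,-0.01,0.09,0],[0,-0.14,-0.01,0.13,0],[0,-0.14,-0.01,0.13,0],[0.5,-0.14,-0.01,0.1,0],[1,-0.14,-0.01,0.05,0],[1,-0.1,0,0,0]]

```text
t: 15.97
eef_pos: [492.0, 173.7, 102.1]
tcp_rot: [-3.079, 0.77, -2.998]
ft_force: [-0.1, -0.7, 0.1]
opening: 0.842
```

```bash
python3 - <<'E'
from goto import *
from cub import *
from fit import fitbox
import pickle
st(); s=env.state(); print('cubby tcp',inv(s['eef_pos']))
c=cam('wrist');save(c,'w14');pickle.dump(c,open('w14.pkl','wb'))
r=fitbox(c,(577,180,1.7),(48,73,48),z0=18,r=5); print(r,inv([*r[0][:2],18]))
E
```

```text
t 15.97 pos [492.  173.7 102.1] rot [-3.079  0.77  -2.998] q [0.303 0.515 2.404 3.472 0.559 1.403] F [-0.1 -0.7  0.1] op 0.842
toolz [ 0.696  0.037 -0.717] jaw [-0.1    0.994 -0.045]
cubby tcp [-122.7   64.8  102.1]
(array([588.39910394, 181.4006892 ,   1.52308427]), np.float64(400.3609604157613), np.float64(3859.0)) [-26.1  61.1  18. ]
```

View pics/w14.png

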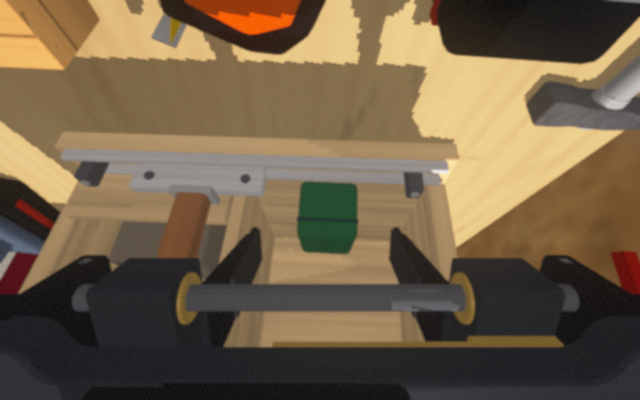

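```bash
python3 - <<'E'
from goto import *
import pickle
c=pickle.load(open('w14.pkl','rb'))
save(c,'w14a',(250,140,420,265),4.6)
from cub import *
# predicted rear bottom edge row for candidates
cc,s=np.cos(V[2]),np.sin(V[2])
for xr in (-80,-75,-70,-65,-60):
    P=[V[0]+cc*xr-s*y for y in (40,90)]
    pts=np.array([[V[0]+cc*xr-s*y,V[1]+s*xr+cc*y,18] for y in (40,66,90)]); print(xr,proj(c,pts).round(1).tolist())
E
```

```text
-80 [[301.4, 170.3], [330.7, 171.1], [357.9, 171.8]]
-75 [[301.9, 173.4], [330.7, 174.2], [357.5, 174.9]]
-70 [[302.4, 176.4], [330.7, 177.2], [357.1, 178.0]]
-65 [[302.8, 179.4], [330.7, 180.2], [356.7, 180.9]]
-60 [[303.3, 182.2], [330.7, 183.0], [356.3, 183.7]]
```

View pics/w14a.png

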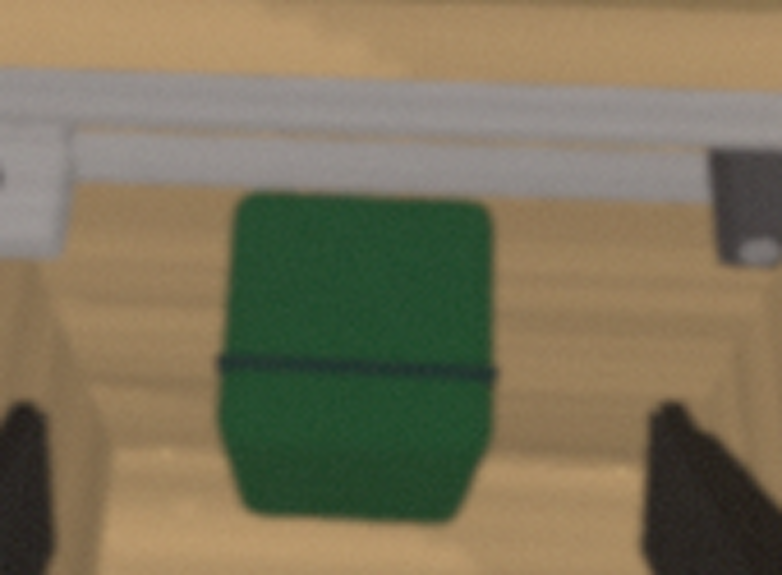

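```bash
python3 - <<'E'
from fit import *
from cub import *
import pickle
c=pickle.load(open('w14.pkl','rb'))
for z0 in (13,18,23):
  for d in ((48,73,48),(50,75,49)):
    r=fitbox(c,(577,180,1.69),d,z0=z0,r=5,lo=(40,50,15),roi=(290,170,370,262)); print(z0,d,r[0].round(3),round(r[1]),r[2],inv([*r[0][:2],z0]))
f=c['frame'][:,:,::-1]; hsv=cv2.cvtColor(f.copy(),cv2.COLOR_BGR2HSV); m=cv2.inRange(hsv,(40,50,15),(90,255,255))
g=cv2.resize(f[140:265,250:420],None,fx=4.6,fy=4.6); mm=cv2.resize(m[140:265,250:420],None,fx=4.6,fy=4.6)
ct,_=cv2.findContours(mm,cv2.RETR_LIST,2); cv2.drawContours(g,ct,-1,(0,255,255),1)
v=fitbox(c,(577,180,1.69),(48,73,48),z0=18,r=5,lo=(40,50,15),roi=(290,170,370,262))[0]
cs,sn=np.cos(v[2]),np.sin(v[2])
for z in (18,66):
    p=proj(c,np.array([(v[0]+cs*x-sn*y,v[1]+sn*x+cs*y,z) for x,y in((-24,-36.5),(24,-36.5),(24,36.5),(-24,36.5))]))
    cv2.polylines(g,[np.round((p-[250,140])*4.6).astype(int)],True,(0,0,255),1)
cv2.imwrite('pics/ov14.png',g)
E
```

```text
13 (48, 73, 48) [596.586 181.995   1.486] 356 3867.0000000000005 [-17.9  60.7  13. ]
13 (50, 75, 49) [595.492 184.013   1.656] 334 3867.0000000000005 [-18.7  62.9  13. ]
18 (48, 73, 48) [588.271 183.627   1.659] 367 3867.0000000000005 [-26.   63.3  18. ]
18 (50, 75, 49) [591.065 183.396   1.655] 336 3867.0000000000005 [-23.2  62.8  18. ]
23 (48, 73, 48) [580.293 183.019   1.661] 383 3867.0000000000005 [-33.9  63.7  23. ]
23 (50, 75, 49) [583.047 182.326   1.636] 416 3867.0000000000005 [-31.3  62.6  23. ]
```

View pics/ov14.png

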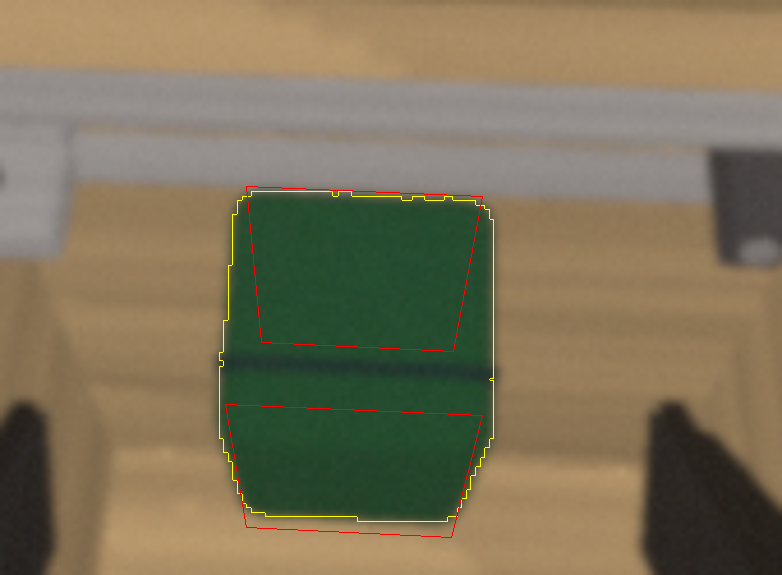

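```bash
cat > fit6.py <<'E'
from fit import *
def mask(c,lo=(40,50,15),hi=(90,255,255),roi=None):
    hsv=cv2.cvtColor(c['frame'][:,:,::-1].copy(),cv2.COLOR_BGR2HSV); m=cv2.inRange(hsv,lo,hi)
    if roi: k=np.zeros_like(m);k[roi[1]:roi[3],roi[0]:roi[2]]=1;m*=k
    m=cv2.morphologyEx(m,cv2.MORPH_CLOSE,np.ones((5,5)))
    n,l,s,_=cv2.connectedComponentsWithStats(m); return cv2.GaussianBlur((l==1+np.argmax(s[1:,4])).astype(float),(0,0),1)
def boxpts(dims,r):
    a,b,h=np.array(dims)/2.; P=[]
    k=r*.3
    for i in(-1,1):
        for j in(-1,1):
            for l in(-1,1):
                for e in((0,r,r),(r,0,r),(r,r,0),(k,k,r),(k,r,k),(r,k,k)): P.append((i*(a-e[0]),j*(b-e[1]),l*(h-e[2])+h))
    return np.array(P)
def fit(c,m,x0,free,dims=(51,76,50),r=5,n=600):
    B=boxpts(dims,r)
    def full(u): v=np.array(x0,float); v[free]=u; return v   # x,y,z,yaw,pitch,roll
    def cost(u):
        v=full(u); W=Ro.from_euler('xyz',[v[4],v[5],v[3]]).apply(B)+v[:3]
        hu=cv2.convexHull(proj(c,W).astype(np.float32)); im=np.zeros(m.shape,np.uint8)
        cv2.fillPoly(im,[np.round(hu*16).astype(np.int32)],255,cv2.LINE_AA,4)
        return np.abs(cv2.GaussianBlur(im/255.,(0,0),1)-m).sum()
    s=np.array(x0,float)[free]; st=np.array([8,8,5,.1,.1,.1])[free]; best=None
    for sg in (1,-1):
        S=[s]+[s+sg*st[i]*np.eye(len(s))[i] for i in range(len(s))]
        q=minimize(cost,s,method='Nelder-Mead',options=dict(initial_simplex=S,xatol=.01,fatol=.01,maxiter=n))
        q=minimize(cost,q.x,method='Nelder-Mead',options=dict(initial_simplex=[q.x]+[q.x-sg*.5*st[i]*np.eye(len(s))[i] for i in range(len(s))],xatol=.01,fatol=.01,maxiter=n))
        if best is None or q.fun<best.fun: best=q
    return full(best.x),best.fun,m.sum()
E
python3 - <<'E'
from fit6 import *
from cub import *
import pickle
c6=pickle.load(open('w6.pkl','rb')); m6=mask(c6,roi=(280,50,400,200))
for d,r in [((51,76,50),4),((51,76,50),7),((49,74,49),5),((48,73,48),4)]:
    v,f,s=fit(c6,m6,(450,-148,0,1.40,0,0),[0,1,3],d,r); print('w6',d,r,v.round(2),round(f),s)
c=pickle.load(open('w14.pkl','rb')); m=mask(c,roi=(290,170,370,262))
for d,r in [((49,74,49),5),((51,76,50),7)]:
  for fr in ([0,1,3],[0,1,2,3],[0,1,2,3,4]):
    v,f,s=fit(c,m,(580,182,18,1.69,0,0),fr,d,r); print('w14',d,fr,v.round(3),round(f),s,inv(v[:3]))
E
```

```text
w6 (51, 76, 50) 4 [ 449.49 -148.62    0.      1.4     0.      0.  ] 775 7612.000000000001
w6 (51, 76, 50) 7 [ 447.99 -148.47    0.      1.36    0.      0.  ] 453 7612.000000000001
w6 (49, 74, 49) 5 [ 447.99 -148.47    0.      1.4     0.      0.  ] 185 7612.000000000001
w6 (48, 73, 48) 4 [ 448.24 -148.42    0.      1.4     0.      0.  ] 101 7612.000000000001
w14 (49, 74, 49) [0, 1, 3] [584.827 183.053  18.      1.651   0.      0.   ] 276 3867.0000000000005 [-29.4  63.2  18. ]
w14 (49, 74, 49) [0, 1, 2, 3] [584.146 183.171  18.39    1.65    0.      0.   ] 269 3867.0000000000005 [-30.1  63.4  18.4]
w14 (49, 74, 49) [0, 1, 2, 3, 4] [5.75326e+02 1.82242e+02 2.05940e+01 1.65400e+00 1.29000e-01 0.00000e+00] 48 3867.0000000000005 [-39.   63.5  20.6]
w14 (51, 76, 50) [0, 1, 3] [586.144 183.364  18.      1.659   0.      0.   ] 249 3867.0000000000005 [-28.1  63.3  18. ]
w14 (51, 76, 50) [0, 1, 2, 3] [589.573 183.616  14.729   1.654   0.      0.   ] 189 3867.0000000000005 [-24.7  63.2  14.7]
w14 (51, 76, 50) [0, 1, 2, 3, 4] [5.83067e+02 1.82753e+02 1.65940e+01 1.65100e+00 9.40000e-02 0.00000e+00] 80 3867.0000000000005 [-31.2  63.1  16.6]
```

Emit:
arm_command:
  deltas:
    - [[1,0,0,-0.06,0],[1,0,0,-0.08,0],[1,0,0,-0.08,0],[1,0,0,-0.08,0],[1,0,0,-0.08,0],[1,0,0,-0.06,0],[1,0,0,-0.04,0],[1,0,0,-0.03,0],[1,0,0,-0.01,0],[1,0,0,-0.01,0]]

```text
t: 16.85
eef_pos: [492.2, 174.7, 42.6]
tcp_rot: [-3.08, 0.769, -2.997]
ft_force: [-0.8, 0.4, 0.4]
opening: 0.101
```

```bash
python3 - <<'E'
from goto import *
from cub import *
st(); s=env.state(); print('cubby tcp',inv(s['eef_pos']))
c=cam('wrist');save(c,'w15')
E
```

```text
t 16.85 pos [492.2 174.7  42.6] rot [-3.08   0.769 -2.997] q [0.304 0.69  2.433 3.394 0.753 1.501] F [-0.8  0.4  0.4] op 0.101
toolz [ 0.696  0.039 -0.717] jaw [-0.102  0.994 -0.044]
cubby tcp [-122.4   65.8   42.6]
```

View pics/w15.png

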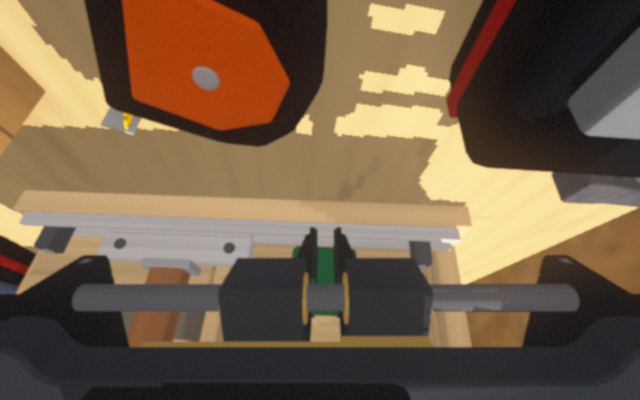

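Emit:
arm_command:
  deltas:
    - [[1,0.08,0.005,0,0],[1,0.12,0.01,0,0],[1,0.1,0.01,0,0],[1,0.06,0.005,0,0],[1,0.05,0.005,0,0],[1,0.05,0.005,0,0]]

```text
t: 17.4
eef_pos: [541.8, 179.2, 44.1]
tcp_rot: [-3.08, 0.77, -2.996]
ft_force: [-1.3, 0.0, -0.0]
opening: 0.003
```

```bash
python3 - <<'E'
from goto import *
from cub import *
st(); s=env.state(); print('cubby tcp',inv(s['eef_pos']))
E
```

```text
t 17.4 pos [541.8 179.2  44.1] rot [-3.08   0.77  -2.996] q [0.276 0.683 2.319 3.399 0.636 1.457] F [-1.3  0.  -0. ] op 0.003
toolz [ 0.697  0.04  -0.716] jaw [-0.102  0.994 -0.044]
cubby tcp [-72.7  64.4  44.1]
```

Emit:
arm_command:
  deltas:
    - [[1,0.05,0.005,0,0],[1,0.04,0.005,0,0],[1,-0.1,-0.01,0.04,0],[1,-0.2,-0.02,0.15,0],[1,-0.2,-0.02,0.2,0],[1,-0.1,-0.02,0.2,0]]

```text
t: 17.9
eef_pos: [489.1, 172.1, 101.6]
tcp_rot: [-3.079, 0.766, -2.997]
ft_force: [-0.2, -0.1, -0.6]
opening: 0.005
```

```bash
python3 - <<'E'
from goto import *
from cub import *
from fit6 import *
import pickle
st(); s=env.state(); print('cubby tcp',inv(s['eef_pos']))
c=cam('wrist');save(c,'w16');pickle.dump(c,open('w16.pkl','wb'))
E
```

```text
t 17.9 pos [489.1 172.1 101.6] rot [-3.079  0.766 -2.997] q [0.3   0.514 2.41  3.465 0.559 1.408] F [-0.2 -0.1 -0.6] op 0.005
toolz [ 0.694  0.038 -0.719] jaw [-0.101  0.994 -0.045]
cubby tcp [-125.7   63.6  101.6]
```

View pics/w16.png

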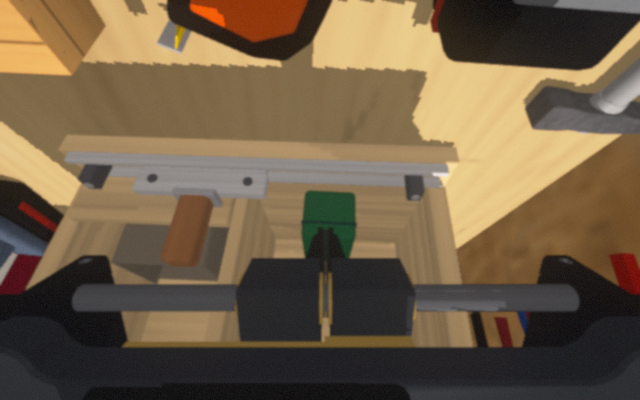

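Emit:
arm_command:
  deltas:
    - [[0,0,-0.05,0,0],[0,0,-0.08,0,0],[0,0,-0.08,0,0],[0,0,-0.08,0,0],[0,0,-0.08,0,0],[0,0,-0.08,0,0],[0,0,-0.08,0,0],[0,0,-0.05,0,0]]

```text
t: 18.62
eef_pos: [485.8, 111.9, 104.8]
tcp_rot: [-3.083, 0.771, -2.996]
ft_force: [0.2, 0.1, -0.5]
opening: 0.507
```

```bash
python3 - <<'E'
from goto import *
from cub import *
from fit6 import *
import pickle
st(); s=env.state(); print('cubby tcp',inv(s['eef_pos']))
c=cam('wrist');save(c,'w17');pickle.dump(c,open('w17.pkl','wb'))
E
```

```text
t 18.62 pos [485.8 111.9 104.8] rot [-3.083  0.771 -2.996] q [0.113 0.499 2.478 3.203 0.609 1.497] F [ 0.2  0.1 -0.5] op 0.507
toolz [ 0.697  0.044 -0.716] jaw [-0.105  0.994 -0.042]
cubby tcp [-136.2    4.2  104.8]
```

View pics/w17.png

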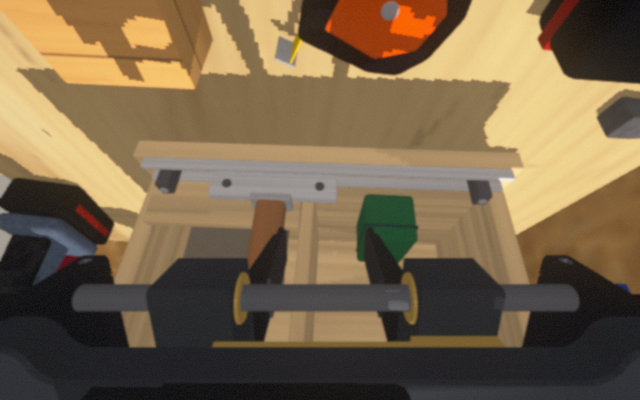

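Emit:
arm_command:
  deltas:
    - [[0,0.02,-0.07,0,0],[0,0.02,-0.08,0,0],[0,0.02,-0.08,0,0],[0,0.02,-0.08,0,0],[0,0.02,-0.08,0,0],[0,0.02,-0.06,0,0]]

```text
t: 19.17
eef_pos: [497.5, 65.4, 102.8]
tcp_rot: [-3.086, 0.769, -2.997]
ft_force: [0.8, 0.1, 0.0]
opening: 0.965
```

```bash
python3 - <<'E'
from goto import *
from cub import *
from fit6 import *
import pickle
st(); s=env.state(); print('cubby tcp',inv(s['eef_pos']))
c=cam('wrist');save(c,'w18');pickle.dump(c,open('w18.pkl','wb'))
c=cam('side');save(c,'side18',(240,100,420,260),4)
E
```

```text
t 19.17 pos [497.5  65.4 102.8] rot [-3.086  0.769 -2.997] q [-0.042  0.504  2.478  3.013  0.613  1.543] F [0.8 0.1 0. ] op 0.965
toolz [ 0.695  0.045 -0.717] jaw [-0.106  0.994 -0.04 ]
cubby tcp [-130.   -43.4  102.8]
```

View pics/w18.png

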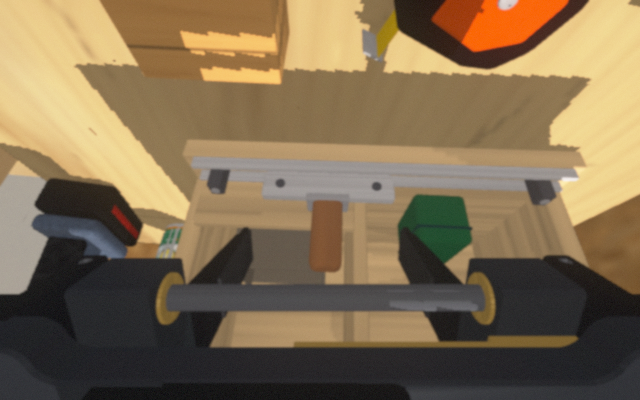

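View pics/side18.png

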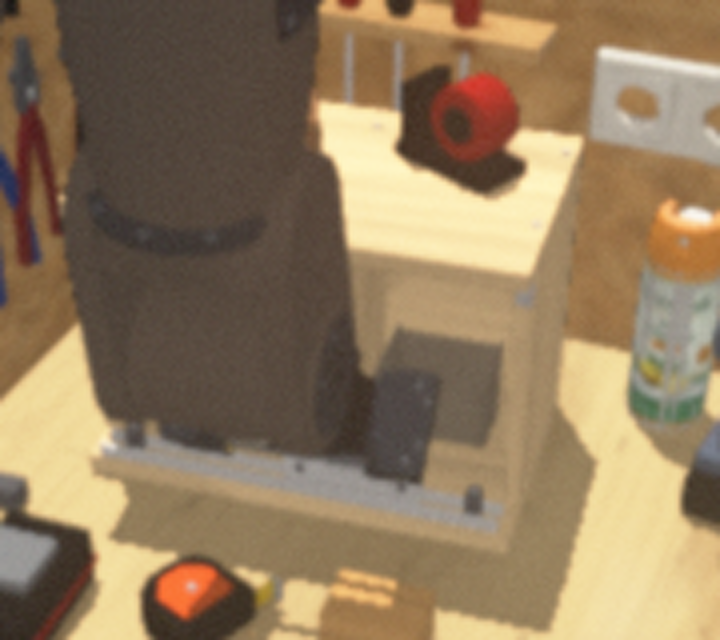

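```bash
python3 - <<'E'
from goto import *
from cub import *
from fit6 import *
import pickle
c=pickle.load(open('w18.pkl','rb')); m=mask(c,roi=(395,185,480,270)); 
# ignore finger region: emulate by polygons: dark pixels
hsv=cv2.cvtColor(c['frame'][:,:,::-1].copy(),cv2.COLOR_BGR2HSV)
dark=cv2.dilate(((hsv[:,:,2]<45)&(hsv[:,:,0]<200)).astype(np.uint8)*((m<.5)).astype(np.uint8),np.ones((3,3)))
ign=dark.astype(bool)
B=boxpts((49,74,49),5)
def run(x0,free):
    def full(u): v=np.array(x0,float); v[free]=u; return v
    def cost(u):
        v=full(u); W=Ro.from_euler('xyz',[v[4],v[5],v[3]]).apply(B)+v[:3]
        hu=cv2.convexHull(proj(c,W).astype(np.float32)); im=np.zeros(m.shape,np.uint8)
        cv2.fillPoly(im,[np.round(hu*16).astype(np.int32)],255,cv2.LINE_AA,4)
        return (np.abs(cv2.GaussianBlur(im/255.,(0,0),1)-m)*~ign).sum()
    s=np.array(x0,float)[free]; st=np.array([8,8,5,.1,.1,.1])[free]
    q=minimize(cost,s,method='Nelder-Mead',options=dict(initial_simplex=[s]+[s+st[i]*np.eye(len(s))[i] for i in range(len(s))],maxiter=800))
    q=minimize(cost,q.x,method='Nelder-Mead',options=dict(initial_simplex=[q.x]+[q.x-.5*st[i]*np.eye(len(s))[i] for i in range(len(s))],maxiter=800))
    v=full(q.x); print(v.round(3),round(q.fun),round(m.sum()),inv(v[:3]))
run((588,183,18,1.69,0,0),[0,1,3]); run((588,183,18,1.69,0,0),[0,1,2,3]); run((588,183,18,1.69,0,0),[0,1,2,3,4])
# grip
mm=cv2.inRange(hsv,(3,90,40),(16,255,200)); mm[:190]=0;mm[280:]=0;mm[:,:300]=0;mm[:,350:]=0
ys,xs=np.nonzero(mm); print(xs.min(),xs.max(),ys.min(),ys.max())
for r in (210,225,240,255): w=np.nonzero(mm[r])[0]; print(r,w.min(),w.max())
V3=np.array([np.cos(V[2]),np.sin(V[2])])
print('bottom',inv(pix2z(c,326,204,50)))
save(c,'w18z',(250,150,480,275),3.4)
E
```

```text
[599.554 185.286  18.      1.676   0.      0.   ] 68 3300 [-14.6  63.6  18. ]
[602.33  186.701  16.016   1.662   0.      0.   ] 46 3300 [-11.6  64.7  16. ]
[5.96632e+02 1.84293e+02 1.82530e+01 1.68200e+00 3.90000e-02 0.00000e+00] 74 3300 [-17.6  63.   18.3]
300 349 201 276
210 301 341
225 303 342
240 310 345
255 309 348
bottom [-84.  -44.6  50. ]
```

View pics/w18z.png

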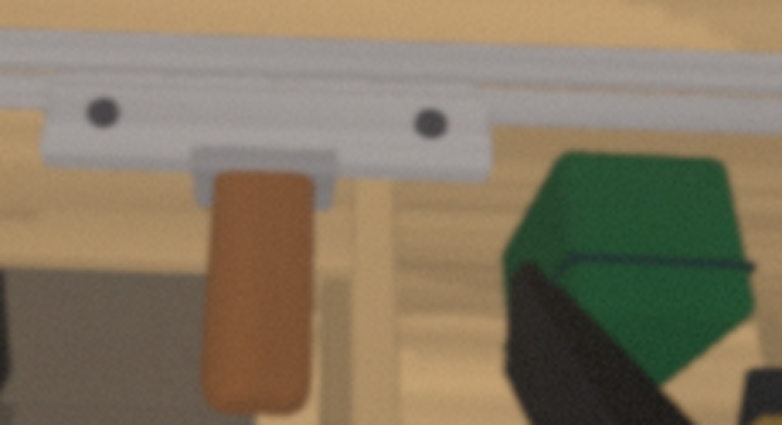

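```bash
python3 - <<'E'
from goto import *
from cub import *
import pickle
c=pickle.load(open('w18.pkl','rb'))
for u,v,z in ((313.5,201,50),(342,201.5,50),(310,268,108),(340,268,108)): print(inv(pix2z(c,u,v,z)))
print(inv(pix2z(c,250+45/3.4,150+163/3.4,49)),inv(pix2z(c,250+490/3.4,150+180/3.4,49)))
# tip line: where TCP is and target
E
```

```text
[-88.7 -54.9  50. ]
[-89.3 -31.3  50. ]
[-94.8 -53.8 108. ]
[-97.5 -32.3 108. ]
[-89.7 -96.9  49. ] [-87.5  11.9  49. ]
```

Emit:
arm_command:
  deltas:
    - [[0,0,0,-0.08,0],[0,0,0,-0.12,0],[0,0.03,0.005,-0.1,0],[0,0.08,0.01,-0.04,0],[0,0.1,0.015,0,0],[0,0.1,0.015,0,0]]

```text
t: 19.77
eef_pos: [528.9, 71.3, 66.9]
tcp_rot: [-3.087, 0.767, -2.999]
ft_force: [0.9, -0.3, -0.6]
opening: 1.002
```

```bash
python3 - <<'E'
from goto import *
from cub import *
st(); s=env.state(); print('cubby tcp',inv(s['eef_pos']))
c=cam('wrist');save(c,'w19')
E
```

```text
t 19.77 pos [528.9  71.3  66.9] rot [-3.087  0.767 -2.999] q [-0.02   0.616  2.421  3.048  0.665  1.528] F [ 0.9 -0.3 -0.6] op 1.002
toolz [ 0.694  0.044 -0.719] jaw [-0.104  0.994 -0.039]
cubby tcp [-98.2 -41.3  66.9]
```

View pics/w19.png

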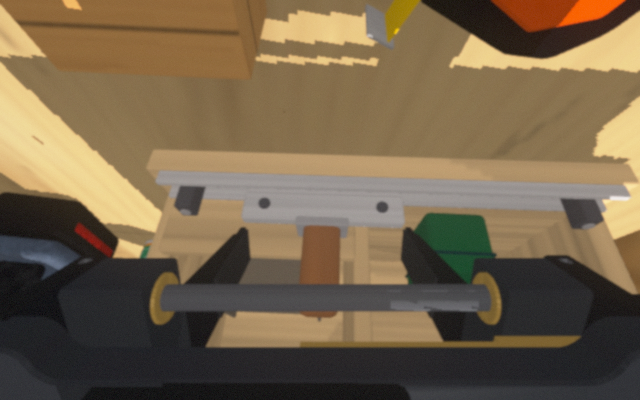

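Centred on the grip (col ≈ 322). Advance ~19 mm, then close.

Emit:
arm_command:
  deltas:
    - [[0,0.09,0.005,0,0],[0.3,0.08,0,0,0],[0.6,0,0,0,0],[1,-0.003,0,-0.003,0],[1,-0.003,0,-0.003,0],[1,-0.003,0,-0.003,0],[1,-0.003,0,-0.003,0],[1,-0.003,0,-0.003,0],[1,-0.003,0,-0.003,0],[1,-0.003,0,-0.003,0]]

```text
t: 20.65
eef_pos: [547.0, 73.3, 67.6]
tcp_rot: [-3.086, 0.772, -2.997]
ft_force: [-0.1, 0.4, -1.0]
opening: 0.427
```

```bash
python3 - <<'E'
from goto import *
from cub import *
st(); s=env.state(); print('cubby tcp',inv(s['eef_pos']))
c=cam('wrist');save(c,'w20')
E
```

```text
t 20.65 pos [547.   73.3  67.6] rot [-3.086  0.772 -2.997] q [-0.014  0.618  2.379  3.048  0.63   1.533] F [-0.1  0.4 -1. ] op 0.427
toolz [ 0.698  0.045 -0.715] jaw [-0.105  0.994 -0.04 ]
cubby tcp [-79.9 -41.4  67.6]
```

View pics/w20.png

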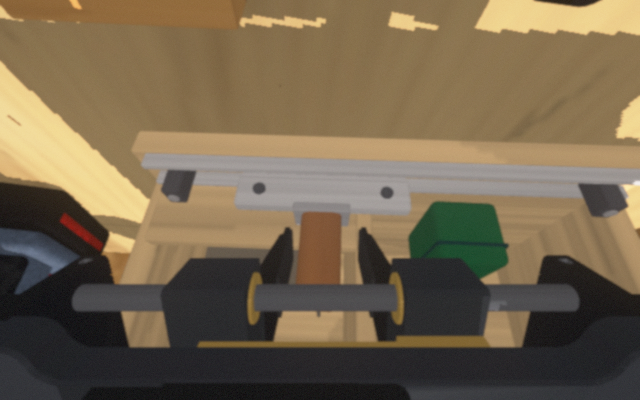

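Emit:
arm_command:
  deltas:
    - [[1,0,0,0,0],[1,0,0,0,0],[1,0,0,-0.003,0],[1,0,0,0,0],[1,0,0,0,0]]

```text
t: 21.12
eef_pos: [547.0, 73.1, 67.6]
tcp_rot: [-3.087, 0.774, -2.999]
ft_force: [0.9, -1.9, 0.4]
opening: 0.259
```

```bash
python3 - <<'E'
from goto import *
from cub import *
st(); s=env.state(); print('cubby tcp',inv(s['eef_pos']))
E
```

```text
t 21.12 pos [547.   73.1  67.6] rot [-3.087  0.774 -2.999] q [-0.014  0.619  2.38   3.048  0.632  1.534] F [ 0.9 -1.9  0.4] op 0.259
toolz [ 0.698  0.045 -0.714] jaw [-0.104  0.994 -0.039]
cubby tcp [-79.9 -41.6  67.6]
```

Emit:
arm_command:
  deltas:
    - [[1,-0.007,0.06,0,0],[1,-0.014,0.12,0,0],[1,-0.014,0.12,0,0],[1,-0.014,0.12,0,0]]

```text
t: 21.45
eef_pos: [542.6, 114.4, 67.6]
tcp_rot: [-3.088, 0.774, -3.006]
ft_force: [2.5, -3.9, 0.5]
opening: 0.259
```

```bash
python3 - <<'E'
from goto import *
from cub import *
st(); s=env.state(); print('cubby tcp',inv(s['eef_pos']))
E
```

```text
t 21.45 pos [542.6 114.4  67.6] rot [-3.088  0.774 -3.006] q [0.105 0.619 2.367 3.197 0.621 1.504] F [ 2.5 -3.9  0.5] op 0.259
toolz [ 0.699  0.041 -0.714] jaw [-0.098  0.994 -0.039]
cubby tcp [-79.5  -0.1  67.6]
```

Emit:
arm_command:
  deltas:
    - [[1,-0.014,0.12,0,0.003],[1,-0.014,0.12,0,0.003],[1,-0.014,0.12,0,0.003],[1,-0.014,0.12,0,0.003],[1,-0.012,0.1,0,0.003]]

```text
t: 21.87
eef_pos: [536.0, 176.4, 67.6]
tcp_rot: [-3.089, 0.775, -2.998]
ft_force: [2.9, -3.3, -1.8]
opening: 0.259
```

```bash
python3 - <<'E'
from goto import *
from cub import *
st(); s=env.state(); print('cubby tcp',inv(s['eef_pos']))
E
```

```text
t 21.87 pos [536.  176.4  67.6] rot [-3.089  0.775 -2.998] q [0.268 0.623 2.331 3.393 0.593 1.451] F [ 2.9 -3.3 -1.8] op 0.259
toolz [ 0.699  0.048 -0.713] jaw [-0.107  0.994 -0.038]
cubby tcp [-78.7  62.3  67.6]
```

Emit:
arm_command:
  deltas:
    - [[1,-0.005,0.04,0,0],[1,-0.004,0.03,0,0],[1,-0.003,0.025,0,0]]

```text
t: 22.12
eef_pos: [535.6, 181.4, 67.8]
tcp_rot: [-3.092, 0.778, -3.022]
ft_force: [7.1, -33.7, 1.2]
opening: 0.259
```

```bash
python3 - <<'E'
from goto import *
from cub import *
st(); s=env.state(); print('cubby tcp',inv(s['eef_pos']))
E
```

```text
t 22.12 pos [535.6 181.4  67.8] rot [-3.092  0.778 -3.022] q [0.291 0.624 2.324 3.447 0.592 1.438] F [  7.1 -33.7   1.2] op 0.259
toolz [ 0.702  0.035 -0.712] jaw [-0.085  0.996 -0.035]
cubby tcp [-78.5  67.3  67.8]
```

Emit:
arm_command:
  deltas:
    - [[1,-0.001,0.015,0,0],[1,-0.001,0.015,0,0]]

```text
t: 22.28
eef_pos: [535.8, 181.0, 67.8]
tcp_rot: [-3.093, 0.778, -3.033]
ft_force: [1.7, -13.4, 2.1]
opening: 0.263
```

```bash
python3 - <<'E'
from goto import *
from cub import *
import pickle
st(); s=env.state(); print('cubby tcp',inv(s['eef_pos']))
c=cam('wrist');save(c,'w21');pickle.dump(c,open('w21.pkl','wb'))
E
```

```text
t 22.28 pos [535.8 181.   67.8] rot [-3.093  0.778 -3.033] q [0.295 0.624 2.322 3.465 0.592 1.434] F [  1.7 -13.4   2.1] op 0.263
toolz [ 0.702  0.028 -0.712] jaw [-0.074  0.997 -0.035]
cubby tcp [-78.4  66.9  67.8]
```

View pics/w21.png

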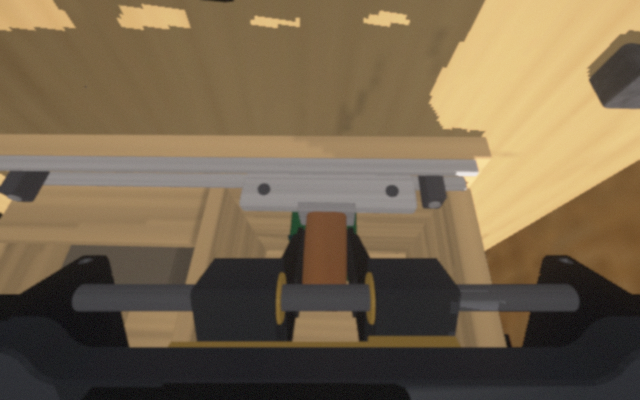

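```bash
python3 - <<'E'
from goto import *
from cub import *
import pickle
c=pickle.load(open('w21.pkl','rb')); save(c,'w21z',(220,150,500,240),2.8)
from fit6 import *
E
```

```text
(no output)
```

View pics/w21z.png

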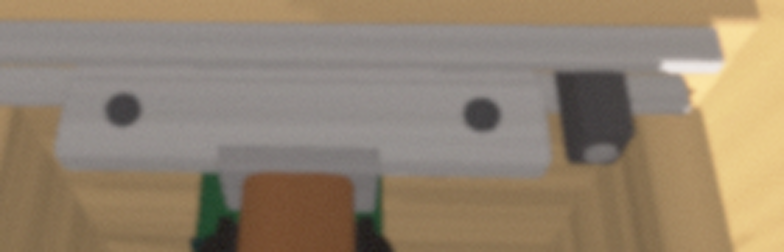

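```bash
python3 - <<'E'
from goto import *
from cub import *
import pickle
c=pickle.load(open('w21.pkl','rb'))
f=lambda u,v,z:inv(pix2z(c,220+u/2.8,150+v/2.8,z))
print('bar L',f(57,162,49),'bar R',f(550,173,49),'post base left',f(557,75,28),f(568,160,49),'post right',f(632,130,49),'front corner L floor bottom',f(755,15,0))
print('left clamp',inv(pix2z(c,36,172,28)), inv(pix2z(c,28,198,49)))
c=pickle.load(open('w18.pkl','rb'))
print('w18 clamps', [inv(pix2z(c,u,v,z)) for u,v,z in ((209,170,28),(230,170,28),(526,180,28),(551,180,28))], 'corners',[inv(pix2z(c,u,v,0)) for u,v in ((188,141),(582,152))])
E
```

```text
bar L [-90.5  14.3  49. ] bar R [-87.8 123.7  49. ] post base left [-94.8 126.   28. ] [-94.2 126.   49. ] post right [-107.6  135.3   49. ] front corner L floor bottom [-79.6 181.9   0. ]
left clamp [ -98.3 -124.9   28. ] [-101.  -116.6   49. ]
w18 clamps [array([ -97.9, -144.6,   28. ]), array([ -98.7, -126.4,   28. ]), array([-95.3, 120.8,  28. ]), array([-96.3, 140.5,  28. ])] corners [array([-101.3, -168.8,    0. ]), array([-98.8, 174. ,   0. ])]
```

Emit:
arm_command:
  deltas:
    - [[1,-0.004,0.04,0,0.03],[1,-0.004,0.05,0,0.02],[1,-0.004,0.05,0,0.02]]

```text
t: 22.58
eef_pos: [535.7, 181.7, 67.8]
tcp_rot: [-3.098, 0.779, -3.023]
ft_force: [6.2, -48.6, 4.4]
opening: 0.254
```

```bash
python3 - <<'E'
from goto import *
from cub import *
import pickle
st(); s=env.state(); print('cubby tcp',inv(s['eef_pos']))
c=cam('wrist');save(c,'w22z',(220,150,500,240),2.8);pickle.dump(c,open('w22.pkl','wb'))
E
```

```text
t 22.58 pos [535.7 181.7  67.8] rot [-3.098  0.779 -3.023] q [0.288 0.624 2.325 3.434 0.595 1.448] F [  6.2 -48.6   4.4] op 0.254
toolz [ 0.702  0.04  -0.711] jaw [-0.088  0.996 -0.031]
cubby tcp [-78.4  67.6  67.8]
```

View pics/w22z.png

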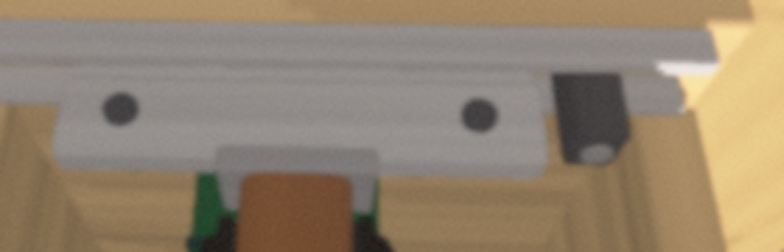

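Emit:
arm_command:
  deltas:
    - [[0.2,0,0.01,0,0],[0,0,0.003,0,0],[0,0,0,0,0],[0,0,0,0,0],[0,0,0,0,0],[0,0,0,0,0],[0,0,0,0,0]]

```text
t: 23.22
eef_pos: [535.3, 180.8, 67.3]
tcp_rot: [-3.097, 0.777, -3.027]
ft_force: [-0.9, 0.1, -0.1]
opening: 0.692
```

```bash
python3 - <<'E'
from goto import *
from cub import *
import pickle
st(); s=env.state(); print('cubby tcp',inv(s['eef_pos']))
c=cam('wrist');save(c,'w23',(120,100,520,350),2);pickle.dump(c,open('w23.pkl','wb'))
E
```

```text
t 23.22 pos [535.3 180.8  67.3] rot [-3.097  0.777 -3.027] q [0.289 0.625 2.326 3.441 0.594 1.445] F [-0.9  0.1 -0.1] op 0.692
toolz [ 0.701  0.036 -0.712] jaw [-0.083  0.996 -0.032]
cubby tcp [-78.9  66.8  67.3]
```

View pics/w23.png

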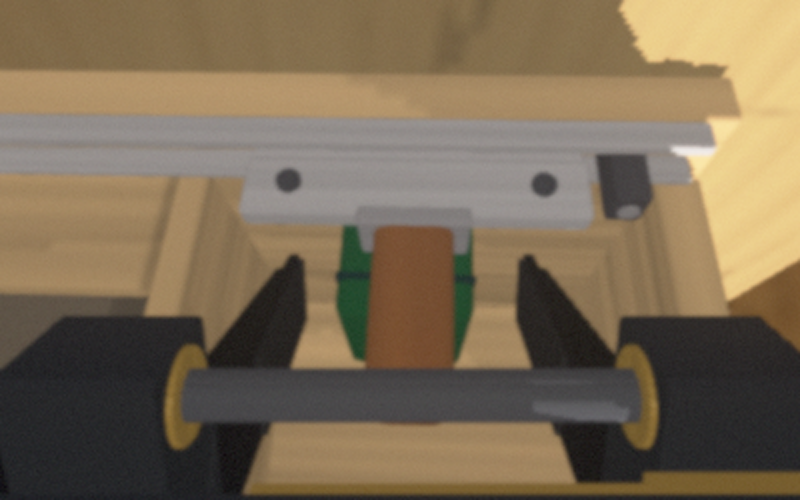

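Emit:
arm_command:
  deltas:
    - [[0,-0.06,-0.007,0.02,0],[0,-0.12,-0.014,0.06,0],[0,-0.15,-0.015,0.1,0],[0,-0.15,-0.015,0.12,0],[0,-0.1,-0.01,0.1,0],[0,-0.05,0,0.05,0],[0,0,0,0,0]]

```text
t: 23.85
eef_pos: [463.9, 173.8, 114.6]
tcp_rot: [-3.096, 0.774, -3.025]
ft_force: [-0.1, 0.1, -1.1]
opening: 1.002
```

```bash
python3 - <<'E'
from goto import *
from cub import *
import pickle
st(); s=env.state(); print('cubby tcp',inv(s['eef_pos']))
c=cam('wrist');save(c,'w24');pickle.dump(c,open('w24.pkl','wb'))
c=cam('side');save(c,'side24',(180,100,420,300),3)
E
```

```text
t 23.85 pos [463.9 173.8 114.6] rot [-3.096  0.774 -3.025] q [0.332 0.472 2.455 3.507 0.571 1.415] F [-0.1  0.1 -1.1] op 1.002
toolz [ 0.699  0.036 -0.714] jaw [-0.085  0.996 -0.033]
cubby tcp [-150.6   68.2  114.6]
```

View pics/w24.png

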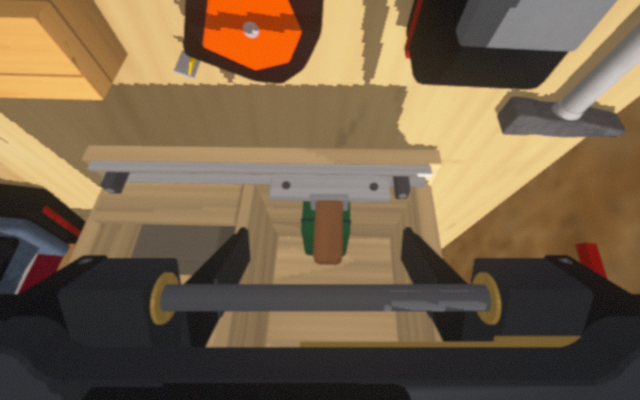

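View pics/side24.png

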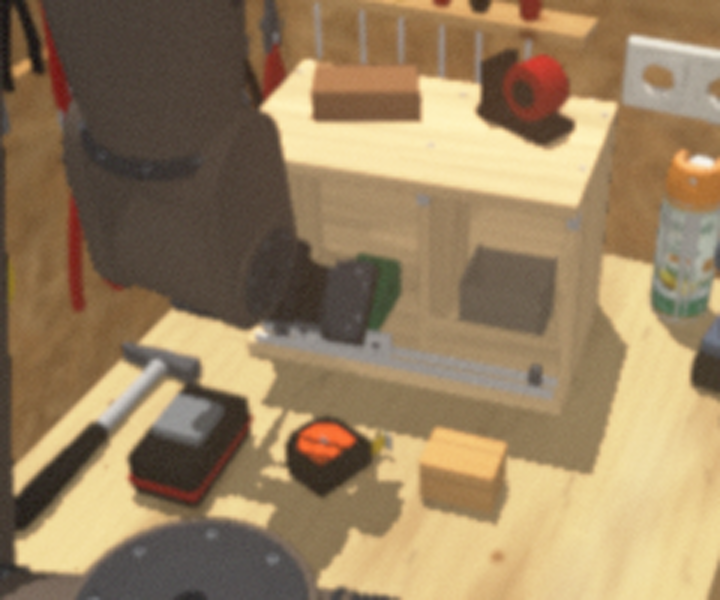

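```bash
python3 - <<'E'
from goto import *
from cub import *
import pickle
c=pickle.load(open('w24.pkl','rb')); save(c,'w24z',(260,140,450,270),4)
print('bar L/R',inv(pix2z(c,271,194,49)),inv(pix2z(c,388,199,49)),'post L base',inv(pix2z(c,393,177,28)),'post right side inner',inv(pix2z(c,128,173,28)))
E
```

```text
bar L/R [-97.4  16.8  49. ] [-90.8 121.3  49. ] post L base [-94.6 126.7  28. ] post right side inner [ -97.4 -122.4   28. ]
```

View pics/w24z.png

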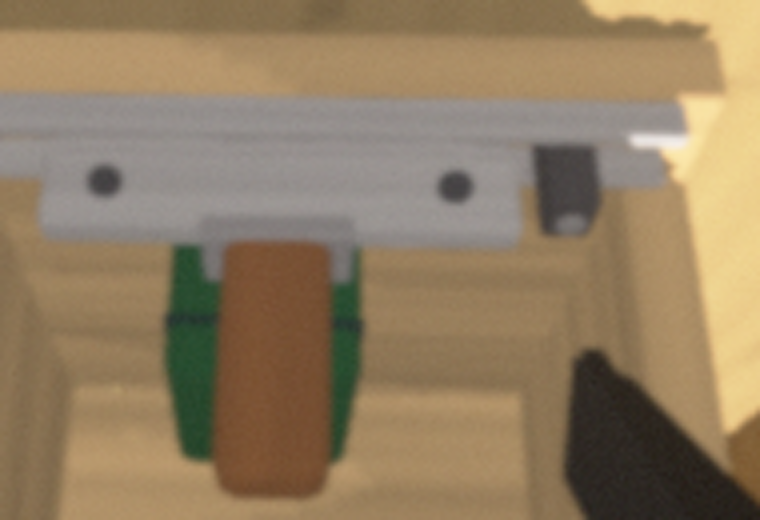

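Emit:
arm_command:
  deltas:
    - [[1,0.01,-0.04,-0.03,0],[1,0.01,-0.05,-0.05,0],[1,0.02,-0.05,-0.05,0.01],[1,0.02,-0.05,-0.05,0.01],[1,0.02,-0.05,-0.05,0.01],[1,0.02,-0.05,-0.05,0],[1,0.02,-0.05,-0.05,0],[1,0.02,-0.04,-0.04,0],[1,0.02,0,-0.02,0],[1,0.02,0,0,0],[1,0.02,0,0,0],[1,0.02,0,0,0]]

```text
t: 24.95
eef_pos: [492.5, 133.2, 66.4]
tcp_rot: [-3.102, 0.771, -3.005]
ft_force: [0.4, 0.5, 0.8]
opening: 0.215
```

```bash
python3 - <<'E'
from goto import *
from cub import *
st(); s=env.state(); print('cubby tcp',inv(s['eef_pos']))
c=cam('wrist');save(c,'w25')
E
```

```text
t 24.95 pos [492.5 133.2  66.4] rot [-3.102  0.771 -3.005] q [0.167 0.621 2.471 3.234 0.722 1.523] F [0.4 0.5 0.8] op 0.215
toolz [ 0.695  0.055 -0.717] jaw [-0.109  0.994 -0.029]
cubby tcp [-127.    24.5   66.4]
```

View pics/w25.png

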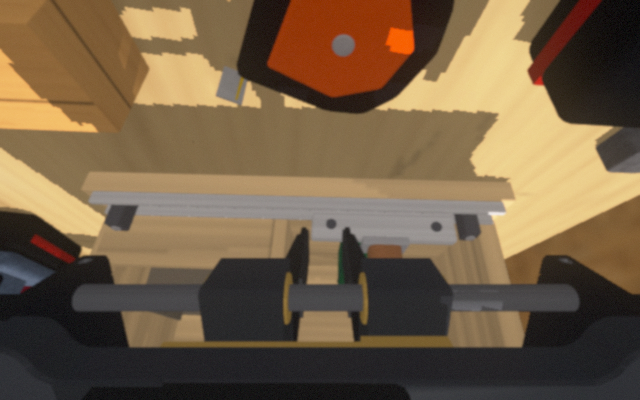

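Emit:
arm_command:
  deltas:
    - [[1,0.08,0.01,0,0],[1,0.12,0.014,0,0],[1,0.12,0.014,0,0],[1,0.09,0.01,0,0],[1,0,0.05,0,0],[1,-0.01,0.06,0,0]]

```text
t: 25.5
eef_pos: [536.9, 150.7, 68.7]
tcp_rot: [-3.102, 0.775, -3.005]
ft_force: [0.1, -0.9, 0.4]
opening: 0.005
```

```bash
python3 - <<'E'
from goto import *
from cub import *
st(); s=env.state(); print('cubby tcp',inv(s['eef_pos']))
E
```

```text
t 25.5 pos [536.9 150.7  68.7] rot [-3.102  0.775 -3.005] q [0.194 0.617 2.354 3.28  0.607 1.497] F [ 0.1 -0.9  0.4] op 0.005
toolz [ 0.698  0.057 -0.714] jaw [-0.109  0.994 -0.028]
cubby tcp [-80.8  36.7  68.7]
```

Emit:
arm_command:
  deltas:
    - [[1,-0.005,0.05,0,0],[1,-0.002,0.02,0,0]]

```text
t: 25.67
eef_pos: [535.4, 159.2, 68.9]
tcp_rot: [-3.102, 0.775, -3.004]
ft_force: [2.8, -7.6, 0.4]
opening: 0.006
```

```bash
python3 - <<'E'
from goto import *
from cub import *
st(); s=env.state(); print('cubby tcp',inv(s['eef_pos']))
E
```

```text
t 25.67 pos [535.4 159.2  68.9] rot [-3.102  0.775 -3.004] q [0.217 0.617 2.35  3.309 0.603 1.489] F [ 2.8 -7.6  0.4] op 0.006
toolz [ 0.698  0.057 -0.714] jaw [-0.11   0.994 -0.028]
cubby tcp [-81.3  45.3  68.9]
```

Emit:
arm_command:
  deltas:
    - [[1,-0.003,0.03,0,0],[1,-0.003,0.03,0,0],[1,-0.003,0.03,0,0]]

```text
t: 25.92
eef_pos: [535.3, 159.8, 68.9]
tcp_rot: [-3.108, 0.776, -3.041]
ft_force: [6.5, -34.0, -0.1]
opening: 0.004
```

```bash
python3 - <<'E'
from goto import *
from cub import *
import pickle
st(); s=env.state(); print('cubby tcp',inv(s['eef_pos']))
c=cam('wrist');save(c,'w26z',(260,140,500,270),3.2);pickle.dump(c,open('w26.pkl','wb'))
E
```

```text
t 25.92 pos [535.3 159.8  68.9] rot [-3.108  0.776 -3.041] q [0.233 0.618 2.346 3.366 0.602 1.481] F [  6.5 -34.   -0.1] op 0.004
toolz [ 0.7    0.037 -0.713] jaw [-0.077  0.997 -0.024]
cubby tcp [-81.4  45.9  68.9]
```

View pics/w26z.png

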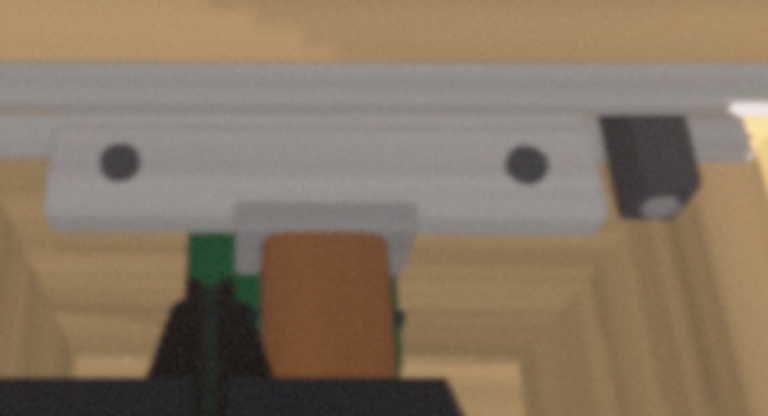

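Emit:
arm_command:
  deltas:
    - [[1,0.005,-0.06,0,0.02],[1,0.01,-0.1,0,0.02],[1,-0.08,-0.02,0.03,0],[1,-0.16,-0.02,0.08,0],[1,-0.2,-0.02,0.14,0],[1,-0.2,-0.02,0.16,0],[1,-0.1,0,0.15,0],[1,-0.05,0,0.1,0],[1,0,0,0,0]]

```text
t: 26.72
eef_pos: [446.6, 134.5, 135.1]
tcp_rot: [-3.109, 0.767, -3.015]
ft_force: [0.1, -0.1, -0.7]
opening: 0.005
```

```bash
python3 - <<'E'
from goto import *
from cub import *
import pickle
st(); s=env.state(); print('cubby tcp',inv(s['eef_pos']))
c=cam('wrist');save(c,'w27');pickle.dump(c,open('w27.pkl','wb'))
c=cam('side');save(c,'side27',(180,100,420,300),3)
E
```

```text
t 26.72 pos [446.6 134.5 135.1] rot [-3.109  0.767 -3.015] q [0.2   0.387 2.515 3.309 0.531 1.48 ] F [ 0.1 -0.1 -0.7] op 0.005
toolz [ 0.692  0.055 -0.719] jaw [-0.103  0.994 -0.024]
cubby tcp [-172.4   31.2  135.1]
```

View pics/w27.png

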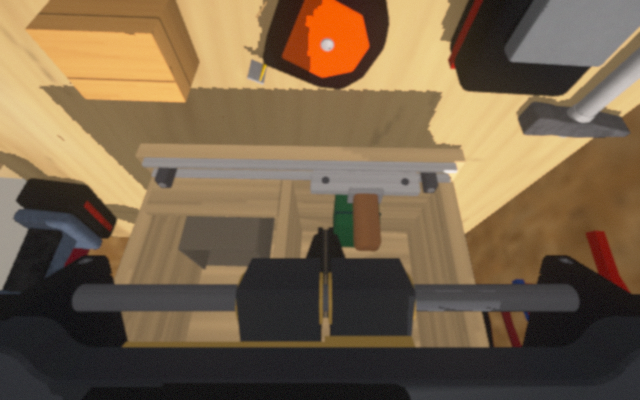

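View pics/side27.png

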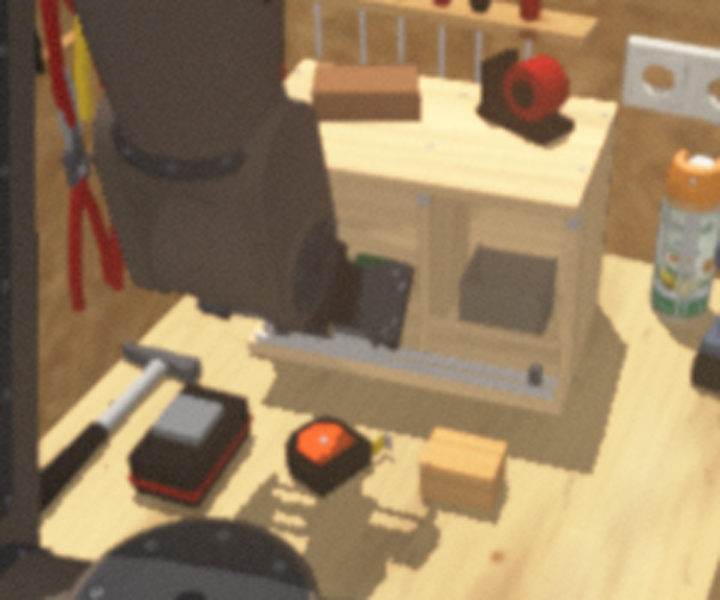

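```bash
python3 - <<'E'
from h import *
env.job_done(); st()
E
```

```text
the job is handed in; nothing more can be done
the job is handed in; nothing more can be done
```

The bit box is standing in the open compartment and the gate is at its left stop, but one contact on the way may have broken the 40 N limit. While I was carrying the box in, the gripper's body hit the cubby front and one wrist reading showed about 66 N. I backed off in the next row. It was under the 120 N wrist limit, but it may count as pressing on something with over 40 N.

**What I did:**
- The moves cannot command a tilt, so I got one of about 45° by pushing the arm against its reach limit, then turned the wrist round to carry it to the work.
- When I first let the box go, its rear edge rested on the track lip, pitched about 0.13 rad. I pushed it in with the closed fingers until it sat flat.
- I gripped the gate by its wooden grip and slid it to the stop, then nudged it again from the side to be sure.

**Last checks:**
- **Box:** the camera fit after the push has it upright on the floor, about 7 mm behind and 4 mm to the side of the bay point. I did not repeat the fit after sliding the gate, but the last picture still shows it in place.
- **Gate:** it stopped hard at 34 to 49 N, and the bar touches the end post in the picture. My camera measurements were less clear and put it between about 0.135 and 0.14 m, against the 0.136 m required.
- **Other objects:** the offcut, tape and battery look unmoved in the last side picture; so does the hammer, though the arm hides part of it.
- **Robot:** it was clear of everything when I handed in at about 27 s.

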